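Take the cover off a drive box and stand it in the weighing cradle

TASK

Take the pale aluminium cover off the grey drive box for weighing: turn its three red captive thumbscrews anticlockwise, one after another, until each is fully loose against its stop, and only then lift the cover off by its black handle. Lay it handle side up on the sloping wooden rest with a long edge down against the lip and let go of it, then take it again by its upper edge and stand it upright on a long edge in the white cradle on the balance, fully down in the slot, roughly centred and released. Do not shift or tip the oil bottle, the torch, the lamp carton or the beaker standing close by.

Things in the scene. Friction and masses are not known exactly. Their poses are not given: they have to be found in the camera images.
- drive_box: Grey open-topped box, 190 (its x) x 120 (its y) x 58 mm high, fixed to the worktop. Origin: centre of its underside. The cover lies inside its raised rim (7 mm wide, top 58 mm up, flush with the cover's top, about 3 mm play all round) on a ledge 50 mm up, so the cover's edges cannot be gripped there. The thumbscrews stand on the box at (x, y) = a (60, 30), b (60, -30), c (-60, 0) mm and stay on the box when the cover is lifted.
- screw_a (a joint): Thumbscrew a: angle in rad, 0 = tight, head lying across its slot in the cover and holding it down; grows anticlockwise seen from above; 1.4 = the stop, fully loose, head lined up with the slot (box x), the cover lifts off over it. Turns stiffly (0.04 N m), stays where it is left. Starts between 0 and 0.3.
- screw_b (a joint): Thumbscrew b: angle in rad, 0 = tight, head lying across its slot in the cover and holding it down; grows anticlockwise seen from above; 1.4 = the stop, fully loose, head lined up with the slot (box x), the cover lifts off over it. Turns stiffly (0.04 N m), stays where it is left. Starts between 0 and 0.3.
- screw_c (a joint): Thumbscrew c: angle in rad, 0 = tight, head lying across its slot in the cover and holding it down; grows anticlockwise seen from above; 1.4 = the stop, fully loose, head lined up with the slot (box x), the cover lifts off over it. Turns stiffly (0.04 N m), stays where it is left. Starts between 0 and 0.3.
- screw_a_head (a point): Centre of thumbscrew a's red wing head, a bar 26 mm long (this frame's x, turns with the screw), 9 mm thick (y) and 26 mm high (z, up): 60.5 to 86.5 mm above the worktop, its underside 2.5 mm above the cover.
- screw_b_head (a point): Centre of thumbscrew b's red wing head, a bar 26 mm long (this frame's x, turns with the screw), 9 mm thick (y) and 26 mm high (z, up): 60.5 to 86.5 mm above the worktop, its underside 2.5 mm above the cover.
- screw_c_head (a point): Centre of thumbscrew c's red wing head, a bar 26 mm long (this frame's x, turns with the screw), 9 mm thick (y) and 26 mm high (z, up): 60.5 to 86.5 mm above the worktop, its underside 2.5 mm above the cover.
- cover: Loose pale (near white) aluminium cover plate, 170 (its x) x 100 (y) x 8 mm (z), 0.25 kg. Origin: centre of its underside; z points out of the handle side. Three through slots, 31 (x) x 14 mm (y), over the thumbscrews. It starts in the box with its axes along the box's and must be lifted more than 40 mm to clear the screw heads. Its long edges are the ones at y = +50 and y = -50 mm.
- cover_handle (a point): Middle of the grip bar of the black bridge handle on the cover: bar 48 mm long (cover x), 12 mm thick (y), 10 mm high, on two feet, its top 38 mm above the cover's underside. Axes as the cover's.
- rest: Fixed wooden sloping rest, 150 mm long (its x), base 96 mm wide. Origin: underside, about the centre. A flat board 150 x 66 mm rises at 45 degrees toward the rest's +y; its face looks toward -y and up. A lip 11 mm high stands square to the face along its lower edge. A cover laid with a long edge on the lip sticks out 34 mm beyond the board's upper edge, free in front and behind. It slides down to the lip by itself.
- rest_corner (a point): Middle of the inside corner where the rest's sloping face meets the lip, 36 mm above the worktop. Axes as the rest's: the face runs up along (0, 0.707, 0.707), its outward normal is (0, -0.707, 0.707).
- cradle: Fixed white cradle on the balance's platform, whose top is 134 mm above the worktop. Origin: centre of its underside. Base 130 (x) x 74 (y) x 8 mm; slot along its x through the origin between two pairs of cheeks at x = +-45 mm: 12.5 mm wide, floor 8 mm above the origin, straight up to 33 mm, then flaring to about 17 mm at 43 mm, the cheeks' top. Stood in it, the cover sticks out 20 mm past the base at either end.
- oil_bottle: Bystander: small white oil bottle with red collar, 46 mm across, 131 mm high, standing. Origin: centre of its foot. It and the torch stand side by side behind the drive box (its +x end), in either order.
- torch: Bystander: blue pocket torch standing on end, 42 mm across, 111 mm high. Origin: centre of its foot.
- bulb_carton: Bystander: cream-coloured lamp carton, 51 x 50 x 60 mm, standing right of the drive box. Origin: centre of its underside.
- poly_beaker: Bystander: light grey plastic beaker, 76 mm across, 89 mm high, on the far part of the balance's platform. Origin: centre of its foot.

How it is judged:
By the outcome, as a careful person would: the job done as asked, in the order asked, and still so for the second after the job is handed in, with the robot touching nothing.
It also fails if it takes over 72 s, if anything falls off the work surface, if the arm or the gripper's body presses on something with over 40 N, if the wrist force passes 120 N, or if a joint passes its speed limit or range.

ROBOT

A 7-joint arm with a two-finger parallel gripper is mounted at the origin on a cart in front of the work surface, level with it; the furniture and walls round the work are solid. World frame = base frame: x ahead of the robot, y to its left, z up, the work surface at z = 0. Lengths are in m, angles in rad, forces in N, time in s.
With the tool pointing down it reaches from about 0.4 to 0.85 m from the base axis. Payload 4.4 kg.
Tool frame: the origin (TCP) lies between the finger pads; the fingertips stand 11 mm ahead of it and the grasp point (between the pads) lies 8 mm behind it (tip_extent is the distance from the TCP to the fingertips, in m); z points along the fingers, y is the line along which they close (so a half turn about z gives the same grasp; the last joint's range is limited). The gripper opens to 94 mm and grips with 3 to 60 N. Pads are 16 mm wide; open, the fingers measure 119 mm over their backs; the gripper's body (75 mm by 177 mm) begins 78 mm behind the grasp point.
Start: joints at [1.245, 0.628, 0.038, 1.517, -0.027, 0.996, -0.02], TCP at [0.167, -0.628, 0.216] pointing down, gripper open.
Joint ranges: [-3.06, 3.06], [-0.37, 2.12], [-1.25, 1.32], [0.18, 2.47], [-1.1, 4.24], [0.23, 1.98], [-2.94, 2.94]. Speed limits (rad/s): [2.57, 2.57, 3.14, 3.14, 3.14, 3.14, 3.14].

INTERFACE

Orientations are given as a unit quaternion [x, y, z, w].
In Python, from bench import * gives the robot as it stands.
- The arm moves only by the tool arm_command, never from a script. Its argument "rows" is a list of rows, each an object of numbers: "x", "y", "z": the shift along the tool's x, y, z in m; "twist": the turn about the tool's z in rad; "gripper": the closure, from -1 (fully open) to 1 (shut), so that 0 is half open. A call has exactly 10 rows; each row is the pose to reach, as a shift and turn from the pose commanded when the call began, along the tool's axes at that moment; what a row does not reach only later rows make up. A row lasts 1/12 s, in which the tool goes at most 41.7 mm and 7.16 degrees, less where a joint would pass 70% of its speed; a pose out of reach is approached as far as the arm can. A call with a gripper value outside its range is refused whole. The fingers move at their own pace and stop on an object; the grip force is fixed at half the most. Time passes only in rows, so rows that repeat a pose let the fingers close, or fill a call up. It gives the time, the measured TCP pose, the force, the opening and the grip force at its end, in the units of the state.
- read_state(): the state, without advancing time (a new reading comes with each control period).
- get_image(name): name is "scene" or "top"; returns the picture (480x640x3 uint8, red, green, blue); there is no depth.
- camera_model(name): a dict with "K" (3x3 intrinsics, pixels), "T" (4x4, takes a point from camera to world coordinates). Camera axes: x right, y down, z forward; pixel columns grow to the right and rows downward; lengths in m; the calibration is good to about 2 mm. A picture is of the moment at which its call begins. camera_model takes no time and is no camera call.
- sign_off(): hands the job in; it is judged then, once.
The state is a dict: "clock": time; "qpos": joint angles; "qd": joint speeds; "joint_efforts": joint torques, N m; "tcp_pos": TCP position; "ee_rot": TCP orientation; "contact_force": force on the tool from outside, world axes, zero at the start; "wrist_torque": the same for the moment, N m; "finger_gap": finger opening in m; "grip_force": force on a finger pad.
Only numpy, scipy, OpenCV 4.12 (cv2) and the standard library are available. Lean on these libraries where they do the work, as an engineer would, in place of code of your own. Each camera call takes 0.05 s, during which the arm holds its last target. There are 200 camera calls.

## Working session

There is one attempt and no reset: what is moved stays moved. The work goes in short steps, Python scripts to look and compute and a tool call to move; the robot and the scene stay as the last step left them, time stands still between calls to the robot, and variables do not carry over. Pictures are saved under pics/ and viewed, at most 10 in all, crops included, and the job is handed in when it is done.

Besides the shell and the picture viewer there is one more tool, called after ">>>" as name(argument=value, ...), one argument or row to a line, values as JSON. arm_command: Moves the arm, as the interface text tells. Its arguments: {"type":"object","properties":{"rows":{"type":"array","items":{"type":"object","properties":{"x":{"type":"number"},"y":{"type":"number"},"z":{"type":"number"},"twist":{"type":"number"},"gripper":{"type":"number"}}}}},"required":["rows"]}

```bash
mkdir -p pics; python3 - <<'E'
from bench import *
import cv2,numpy as np
print(read_state())
for n in ["scene","top"]:
    im=get_image(n); cv2.imwrite(f"pics/{n}0.png",im[:,:,::-1]); print(n,camera_model(n))
E
```

```text
{'clock': 0.0, 'qpos': array([ 1.24517526,  0.62931423,  0.03842998,  1.51834819, -0.02698514,
        0.99629506, -0.01994651]), 'qd': array([-1.32461227e-03,  7.78404277e-04,  7.07146843e-04,  1.51130660e-03,
        3.40039187e-06,  4.90930346e-04,  1.94484072e-04]), 'joint_efforts': array([ 1.77183316e-03, -5.49714661e+01,  1.14324946e+00, -1.86624187e+01,
       -5.24565275e-02,  2.37854017e-02,  1.17789491e-04]), 'tcp_pos': array([ 0.16685709, -0.62755927,  0.2155809 ]), 'ee_rot': array([ 9.91568420e-01,  1.29580926e-01, -1.33362848e-04, -9.13905068e-04]), 'contact_force': array([ 0.60804261,  0.35365207, -0.06453845]), 'wrist_torque': array([-0.02682025, -0.01760455, -0.01269677]), 'grip_force': 0.0, 'finger_gap': 0.09417485226541294}
scene {'K': array([[496.18983088,   0.        , 315.33903195],
       [  0.        , 496.18983088, 242.08031654],
       [  0.        ,   0.        ,   1.        ]]), 'T': array([[-0.86550162, -0.34904576,  0.35926871,  0.09447684],
       [-0.5006622 ,  0.58043169, -0.64221213,  0.76593249],
       [ 0.01563048, -0.7357079 , -0.67711858,  0.95189728],
       [ 0.        ,  0.        ,  0.        ,  1.        ]])}
top {'K': array([[620.36279737,   0.        , 306.96011127],
       [  0.        , 620.36279737, 242.42310801],
       [  0.        ,   0.        ,   1.        ]]), 'T': array([[-0.0083862 , -0.98070649,  0.19530603,  0.22982396],
       [-0.99991485,  0.01017704,  0.00816775, -0.02540132],
       [-0.0099978 , -0.1952209 , -0.98070834,  1.51911031],
       [ 0.        ,  0.        ,  0.        ,  1.        ]])}
```

View pics/scene0.png

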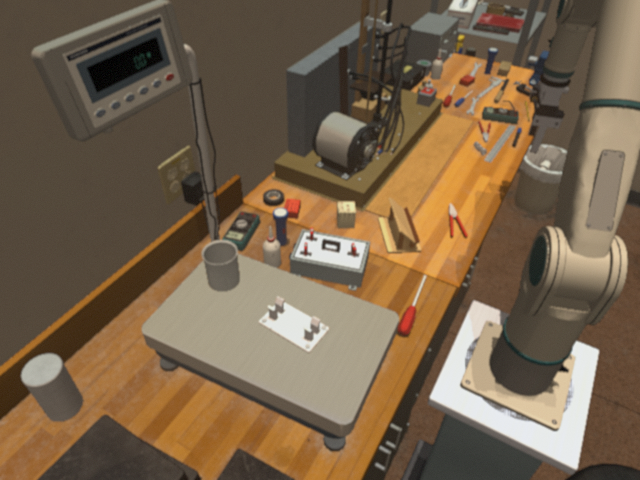

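View pics/top0.png

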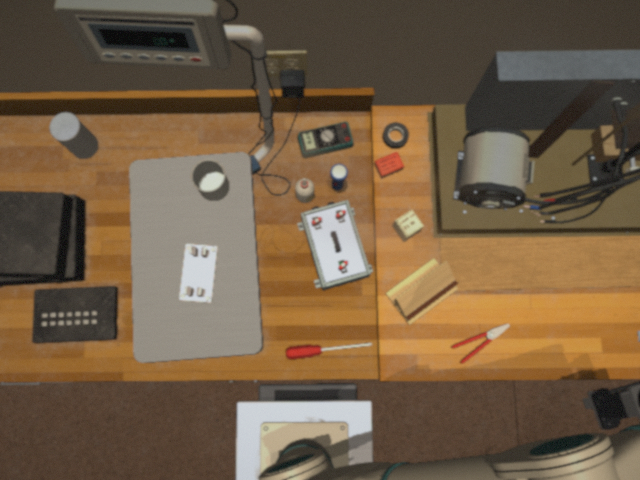

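```bash
python3 - <<'E'
import cv2
def crop(n,o,x0,y0,x1,y1,f):
    im=cv2.imread(n)[y0:y1,x0:x1]; im=cv2.resize(im,None,fx=f,fy=f,interpolation=cv2.INTER_CUBIC)
    for i in range(x0-x0%10+10,x1,10): cv2.putText(im,str(i) if i%20==0 else "",((i-x0)*f-10,8),0,.3,(0,255,255),1); cv2.line(im,((i-x0)*f,9),((i-x0)*f,14),(0,255,255),1)
    for i in range(y0-y0%10+10,y1,10): cv2.putText(im,str(i) if i%20==0 else "",(0,(i-y0)*f+3),0,.3,(0,255,255),1); cv2.line(im,(20,(i-y0)*f),(25,(i-y0)*f),(0,255,255),1)
    cv2.imwrite(o,im)
crop("pics/top0.png","pics/t1.png",290,170,470,320,4)
crop("pics/scene0.png","pics/s1.png",240,190,430,350,4)
E
```

```text
(no output)
```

View pics/t1.png

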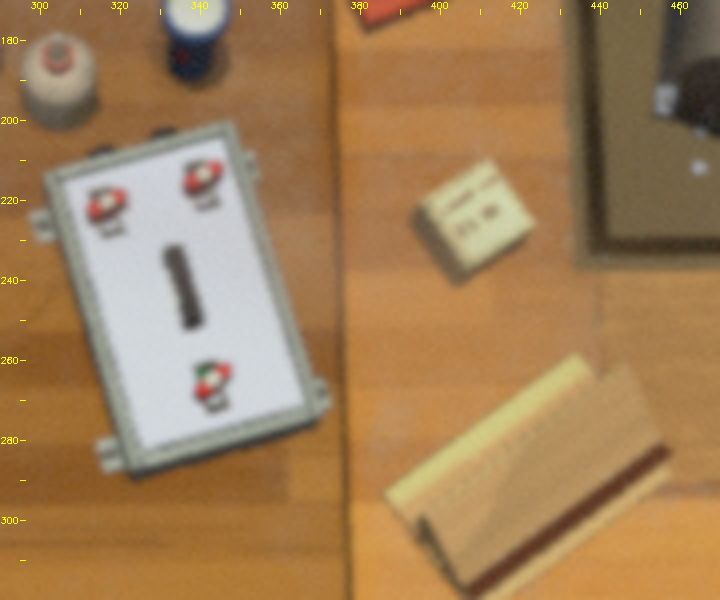

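View pics/s1.png

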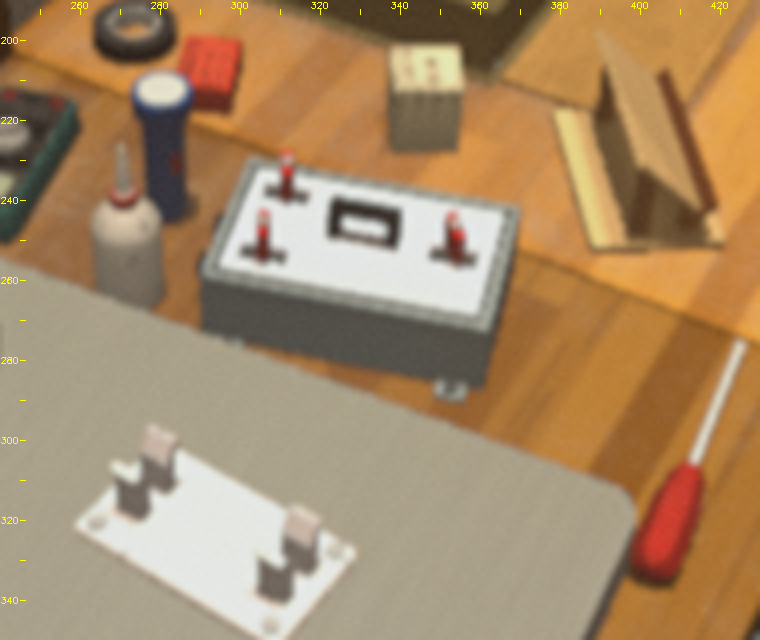

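The top view shows the box rim corners near (302,213), (348,200), (370,273) and (323,288). The screws are a (317,220), b (341,213) and c (343,265), with the handle from (333,232) to (339,251). The rest lip runs from (408,318) to (457,283), with the face looking to the lower right. The scene view gives the matching rim corners (290,258), (303,229), (369,241) and (361,271). Next I'll enlarge the cradle and the rest.

```bash
cat > h.py <<'E'
import cv2,numpy as np
def crop(n,x0,y0,x1,y1,f):
    im=cv2.imread(n)[y0:y1,x0:x1]; im=cv2.resize(im,None,fx=f,fy=f,interpolation=cv2.INTER_CUBIC)
    for i in range(-(-x0//10)*10,x1,10): cv2.putText(im,str(i),((i-x0)*f-8,8),0,.3,(0,255,255),1); cv2.line(im,((i-x0)*f,9),((i-x0)*f,14),(0,255,255),1)
    for i in range(-(-y0//10)*10,y1,10): cv2.putText(im,str(i),(0,(i-y0)*f+3),0,.3,(0,255,255),1); cv2.line(im,(20,(i-y0)*f),(25,(i-y0)*f),(0,255,255),1)
    return im
def grid(a,b,c,d): return np.vstack([np.hstack([a,b]),np.hstack([c,d])])
E
python3 - <<'E'
from h import *
t,s="pics/top0.png","pics/scene0.png"
cv2.imwrite("pics/g1.png",grid(crop(t,170,235,227,310,4)[:300].repeat(1,0) if 0 else crop(t,165,238,229,308,4),crop(s,254,290,334,360,4),crop(t,380,254,464,324,4)[:, :256] if 0 else crop(t,380,254,464,324,4)[:,:336],crop(s,374,190,434,260,4)) if 0 else
 np.vstack([np.hstack([crop(t,160,240,230,310,4),crop(s,250,290,340,360,4)]),np.hstack([crop(t,380,255,470,325,4),crop(s,365,190,435,260,4)])]))
E
```

```text
(no output)
```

View pics/g1.png

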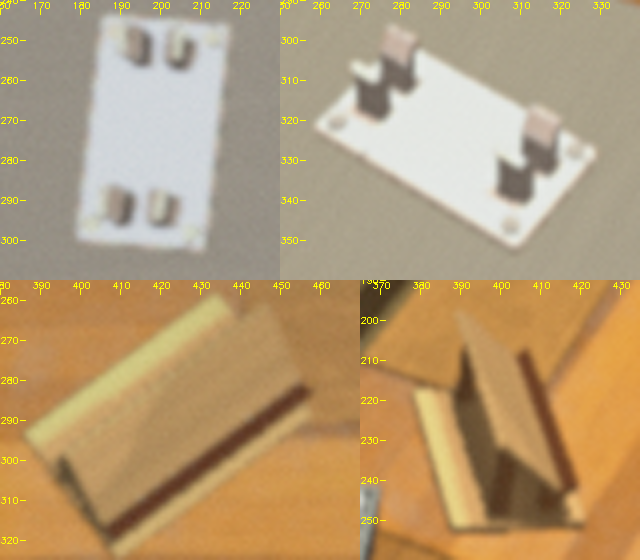

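```bash
cat >> h.py <<'E'
from bench import *
from scipy.optimize import least_squares
C={n:camera_model(n) for n in("top","scene")}
def proj(n,P):
    T=C[n]["T"];p=(np.atleast_2d(P)-T[:3,3])@T[:3,:3]; q=p@C[n]["K"].T; return q[:,:2]/q[:,2:]
def R(a): return np.array([[np.cos(a),-np.sin(a),0],[np.sin(a),np.cos(a),0],[0,0,1]])
def fit(name,x0,obs):  # obs: (cam,(local pt),(u,v)); fits x,y,z,yaw
    def f(p): return np.concatenate([proj(c,R(p[3])@np.array(l)+p[:3])[0]-np.array(uv) for c,l,uv in obs])
    r=least_squares(f,x0,loss="soft_l1",x_scale=[.01,.01,.01,.05]); print(name,r.x.round(4),"yawdeg",np.degrees(r.x[3]).round(1)); print(r.fun.reshape(-1,2).round(1).tolist()); return r.x
def tri(a,b):
    return least_squares(lambda P:np.concatenate([proj("top",P)[0]-a,proj("scene",P)[0]-b]),[.5,-.1,.1]).x
E
cat > m.py <<'E'
from h import *
t,s="top","scene"
X,Y=.095,.06
box=fit("box top",[.5,-.1,.058,.2],[(t,(X,Y,0),(302,213)),(t,(X,-Y,0),(348.5,200.5)),(t,(-X,-Y,0),(370,273)),(t,(-X,Y,0),(323.5,287)),
 (s,(X,Y,0),(290.5,258)),(s,(X,-Y,0),(303,229.5)),(s,(-X,-Y,0),(369.5,241)),(s,(-X,Y,0),(361.5,271.5))])
print("heads",[tri(a,b).round(4).tolist() for a,b in [((317,220.5),(305.5,248.5)),((341,213.5),(312,233.5)),((343,265),(354,249.5))]])
for l in [(.06,.03),(.06,-.03),(-.06,0)]: print((R(box[3])@[*l,.0155]+box[:3]).round(4), proj(t,R(box[3])@[*l,.0155]+box[:3]).round(1),proj(s,R(box[3])@[*l,.0155]+box[:3]).round(1))
print("handle",tri((336,241.5),(331,233)).round(4))
X,Y=.065,.037
cr=fit("cradle basetop",[.4,.1,.142,0],[(t,(X,Y,0),(186,244)),(t,(X,-Y,0),(217,246)),(t,(-X,-Y,0),(211,303)),(t,(-X,Y,0),(179.5,300)),
 (s,(X,Y,0),(259,321)),(s,(-X,-Y,0),(329,328)),(s,(-X,Y,0),(309,352.5))])
rs=fit("rest corner",[.4,-.3,.036,.9],[(t,(.075,0,0),(454.5,281.5)),(t,(-.075,0,0),(406,317)),(s,(.075,0,0),(404,208)),(s,(-.075,0,0),(415.5,242)),
 (s,(.075,.0467,.0467),(390,199)),(s,(-.075,.0467,.0467),(401,233))])
E
python3 m.py
```

```text
box top [ 0.5211 -0.0834  0.0523  0.2701] yawdeg 15.5
[[-0.6, -0.6], [0.1, -1.3], [1.5, 0.2], [-0.3, 0.0], [-0.4, 0.3], [-0.3, -0.6], [1.2, 0.4], [1.0, 0.9]]
heads [[0.5725, -0.0378, 0.0683], [0.5881, -0.0959, 0.0692], [0.463, -0.0981, 0.0693]]
[ 0.5709 -0.0385  0.0678] [[317.3 221.1]] [[306.3 248.7]]
[ 0.5869 -0.0963  0.0678] [[341.2 214.3]] [[312.2 233.9]]
[ 0.4633 -0.0994  0.0678] [[343.5 265.1]] [[354.  249.6]]
handle [ 0.5158 -0.0794  0.1141]
cradle basetop [ 0.4382  0.2315  0.1367 -0.0963] yawdeg -5.5
[[-0.3, -0.9], [1.0, -0.2], [0.2, -0.2], [-1.1, -0.1], [-0.4, 0.3], [1.8, 0.0], [0.5, 0.1]]
rest corner [ 0.3868 -0.3083  0.0269 -0.9571] yawdeg -54.8
[[0.3, -1.2], [-0.6, -0.4], [-0.0, 1.9], [0.5, 2.1], [0.4, -0.9], [0.5, -0.8]]
```

```bash
cat >> h.py <<'E'
def go(x,y,z,psi):
    """tool-axis shift/twist from measured pose to TCP target (m, deg yaw of tool x)"""
    s=read_state();M=__import__("scipy.spatial.transform",fromlist=["Rotation"]).Rotation.from_quat(s["ee_rot"]).as_matrix()
    p0=np.degrees(np.arctan2(M[1,0],M[0,0])); d=M.T@(np.array([x,y,z])-s["tcp_pos"]); tw=np.radians((p0-psi+180)%360-180)
    print("t",round(s["clock"],2),"tcp",s["tcp_pos"].round(4),"psi",p0.round(2),"| move",d.round(4),"twist",tw.round(3),"| F",s["contact_force"].round(1),"tq",s["wrist_torque"].round(2),"gap",s["finger_gap"].round(4),"q",s["qpos"].round(2))
E
sed -i 's/r=least_squares(f,x0,/r=least_squares(lambda p:np.r_[f(p),(p[2]-x0[2])*3e4],x0,/; s/r.fun.reshape/r.fun[:-1].reshape/' h.py
python3 m.py; python3 -c "
from h import *
go(.571,-.0385,.14,126)"
```

```text
box top [ 0.5195 -0.0814  0.058   0.2681] yawdeg 15.4
[[-1.4, -0.6], [-0.5, -1.3], [0.9, 0.6], [-1.2, 0.3], [-0.3, -0.7], [-0.2, -1.6], [1.7, -0.5], [1.4, 0.1]]
heads [[0.5725, -0.0378, 0.0683], [0.5881, -0.0959, 0.0692], [0.463, -0.0981, 0.0693]]
[ 0.5695 -0.0366  0.0735] [[316.5 221.1]] [[306.4 247.8]]
[ 0.5854 -0.0944  0.0735] [[340.5 214.4]] [[312.4 232.9]]
[ 0.4617 -0.0973  0.0735] [[342.8 265.4]] [[354.3 248.7]]
handle [ 0.5158 -0.0794  0.1141]
cradle basetop [ 0.437   0.2326  0.142  -0.1   ] yawdeg -5.7
[[-1.1, -0.9], [0.2, -0.0], [-0.8, 0.2], [-2.2, 0.1], [-0.4, -0.8], [2.2, -0.8], [0.7, -0.7]]
rest corner [ 0.386  -0.3047  0.036  -0.9582] yawdeg -54.9
[[-0.3, -1.4], [-1.5, -0.3], [0.2, 0.3], [0.7, 0.6], [0.5, -2.7], [0.7, -2.5]]Traceback (most recent call last):
  File "<string>", line 3, in <module>
    go(.571,-.0385,.14,126)
    ~~^^^^^^^^^^^^^^^^^^^^^
  File "h.py", line 23, in go
    print("t",round(s["clock"],2),"tcp",s["tcp_pos"].round(4),"psi",p0.round(2),"| move",d.round(4),"twist",tw.round(3),"| F",s["contact_force"].round(1),"tq",s["wrist_torque"].round(2),"gap",s["finger_gap"].round(4),"q",s["qpos"].round(2))
                                                                                                                                                                                                ^^^^^^^^^^^^^^^^^^^^^
AttributeError: 'float' object has no attribute 'round'
```

```bash
sed -i 's/s\["finger_gap"\].round(4)/round(s["finger_gap"],4)/' h.py; python3 -c "
from h import *
go(.571,-.0375,.14,124)"
```

```text
t 0.1 tcp [ 0.1669 -0.6276  0.2157] psi 14.89 | move [ 0.5422 -0.4664  0.0765] twist -1.904 | F [0.5 0.1 0.6] tq [0.01 0.02 0.  ] gap 0.0939 q [ 1.25  0.63  0.04  1.52 -0.03  1.   -0.02]
```

>>> arm_command(
  rows=[
    {"x": 0.031,"y": -0.027,"z": 0,"twist": -0.11,"gripper": 0.15},
    {"x": 0.062,"y": -0.053,"z": 0,"twist": -0.22,"gripper": 0.15},
    {"x": 0.093,"y": -0.08,"z": 0,"twist": -0.33,"gripper": 0.15},
    {"x": 0.124,"y": -0.107,"z": 0,"twist": -0.44,"gripper": 0.15},
    {"x": 0.155,"y": -0.133,"z": 0,"twist": -0.55,"gripper": 0.15},
    {"x": 0.186,"y": -0.16,"z": 0,"twist": -0.66,"gripper": 0.15},
    {"x": 0.217,"y": -0.187,"z": 0,"twist": -0.77,"gripper": 0.15},
    {"x": 0.248,"y": -0.213,"z": 0,"twist": -0.88,"gripper": 0.15},
    {"x": 0.279,"y": -0.24,"z": 0,"twist": -0.99,"gripper": 0.15},
    {"x": 0.31,"y": -0.267,"z": 0,"twist": -1.1,"gripper": 0.15},
  ],
)

```text
clock: 0.93
tcp_pos: [0.3985, -0.2887, 0.2164]
ee_rot: [0.776, 0.631, -0.0, -0.0]
contact_force: [0.9, -0.9, -0.1]
finger_gap: 0.04
grip_force: 0.0
```

```bash
python3 -c "
from h import *
go(.571,-.0375,.12,124)"
```

```text
t 0.93 tcp [ 0.3985 -0.2887  0.2164] psi 78.2 | move [0.2812 0.1175 0.0964] twist -0.799 | F [ 0.9 -0.9 -0.1] tq [-0.05 -0.07 -0.01] gap 0.04 q [ 0.78  0.42 -0.3   1.94  0.17  0.81  0.19]
```

>>> arm_command(
  rows=[
    {"x": 0.031,"y": 0.013,"z": 0,"twist": -0.09,"gripper": 0.15},
    {"x": 0.062,"y": 0.026,"z": 0,"twist": -0.18,"gripper": 0.15},
    {"x": 0.094,"y": 0.039,"z": 0,"twist": -0.27,"gripper": 0.15},
    {"x": 0.125,"y": 0.052,"z": 0.01,"twist": -0.36,"gripper": 0.15},
    {"x": 0.156,"y": 0.065,"z": 0.02,"twist": -0.45,"gripper": 0.15},
    {"x": 0.187,"y": 0.078,"z": 0.035,"twist": -0.54,"gripper": 0.15},
    {"x": 0.219,"y": 0.091,"z": 0.05,"twist": -0.63,"gripper": 0.15},
    {"x": 0.25,"y": 0.104,"z": 0.065,"twist": -0.72,"gripper": 0.15},
    {"x": 0.281,"y": 0.1175,"z": 0.08,"twist": -0.8,"gripper": 0.15},
    {"x": 0.281,"y": 0.1175,"z": 0.096,"twist": -0.8,"gripper": 0.15},
  ],
)

```text
clock: 1.77
tcp_pos: [0.5759, -0.032, 0.1201]
ee_rot: [0.466, 0.885, 0.004, 0.001]
contact_force: [0.6, 0.0, 0.6]
finger_gap: 0.0398
grip_force: 0.0
```

```bash
python3 -c "
from h import *
go(.571,-.0375,.076,124)
t,s=[cv2.imwrite(f'pics/{n}2.png',get_image(n)[:,:,::-1]) for n in('top','scene')]
cv2.imwrite('pics/g2.png',np.hstack([crop('pics/scene2.png',280,170,380,290,4),crop('pics/top2.png',290,170,380,290,4)]))"
```

```text
t 1.77 tcp [ 0.5759 -0.032   0.1201] psi 124.39 | move [-0.0019 -0.0075  0.0441] twist 0.007 | F [0.6 0.  0.6] tq [ 0.02 -0.17 -0.03] gap 0.0398 q [ 0.3   0.68 -0.46  1.81  0.42  0.74  0.22]
```

View pics/g2.png

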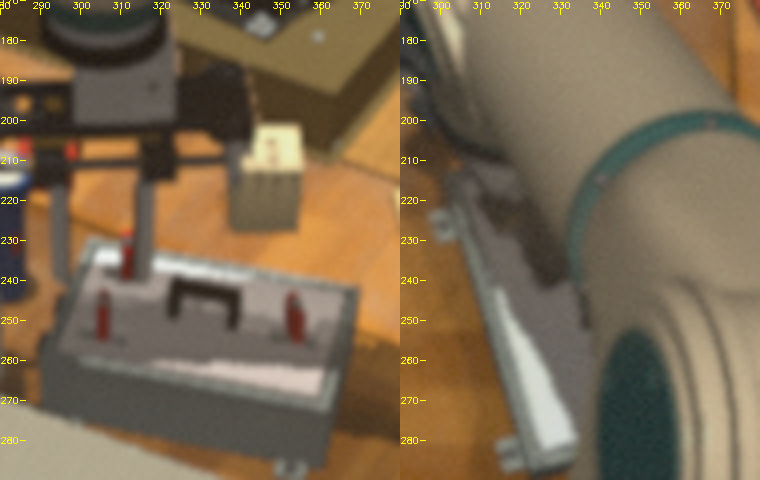

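The picture shows the fingers straddling above screw a: tips at about (295,240) and (316,238) in the scene view, with the head at (305,250). I'll check their midpoint against the projected tip position.

```bash
python3 -c "
from h import *
for y in(-1,1):
  a=np.radians(124.4);d=np.array([np.sin(a),-np.cos(a),0])*.026*y
  print(proj('scene',np.array([.5759,-.032,.109])+d))
go(.571,-.0375,.076,124)"
```

```text
[[313.59117446 237.30890232]]
[[293.07937201 238.11692647]]
t 1.87 tcp [ 0.57   -0.0388  0.1178] psi 123.91 | move [0.0004 0.0017 0.0418] twist -0.002 | F [-0.3  0.2  0.5] tq [-0.03 -0.08  0.02] gap 0.04 q [ 0.3   0.68 -0.45  1.82  0.42  0.74  0.22]
```

>>> arm_command(
  rows=[
    {"x": 0,"y": 0.001,"z": 0.015,"twist": 0,"gripper": 0.15},
    {"x": 0,"y": 0.001,"z": 0.03,"twist": 0,"gripper": 0.15},
    {"x": 0,"y": 0.001,"z": 0.042,"twist": 0,"gripper": 0.15},
    {"x": 0,"y": 0.001,"z": 0.042,"twist": 0,"gripper": 0.4},
    {"x": 0,"y": 0.001,"z": 0.042,"twist": 0,"gripper": 0.55},
    {"x": 0,"y": 0.001,"z": 0.042,"twist": 0,"gripper": 0.7},
    {"x": 0,"y": 0.001,"z": 0.042,"twist": 0,"gripper": 0.8},
    {"x": 0,"y": 0.001,"z": 0.042,"twist": 0,"gripper": 1},
    {"x": 0,"y": 0.001,"z": 0.042,"twist": 0,"gripper": 1},
    {"x": 0,"y": 0.001,"z": 0.042,"twist": 0,"gripper": 1},
  ],
)

```text
clock: 2.7
tcp_pos: [0.5741, -0.0394, 0.0794]
ee_rot: [0.471, 0.882, 0.001, 0.001]
contact_force: [2.0, -0.0, 2.9]
finger_gap: 0.0085
grip_force: 29.7
```

```bash
python3 -c "
from h import *
go(.571,-.0375,.076,199)"
```

```text
t 2.7 tcp [ 0.5741 -0.0394  0.0794] psi 123.75 | move [ 0.0033 -0.0016  0.0034] twist -1.313 | F [ 2.  -0.   2.9] tq [ 0.18 -0.65  0.  ] gap 0.0085 q [ 0.28  0.74 -0.41  1.84  0.46  0.65  0.19]
```

>>> arm_command(
  rows=[
    {"x": 0,"y": 0,"z": 0,"twist": -0.12,"gripper": 1},
    {"x": 0,"y": 0,"z": 0,"twist": -0.24,"gripper": 1},
    {"x": 0,"y": 0,"z": 0,"twist": -0.36,"gripper": 1},
    {"x": 0,"y": 0,"z": 0,"twist": -0.48,"gripper": 1},
    {"x": 0,"y": 0,"z": 0,"twist": -0.6,"gripper": 1},
    {"x": 0,"y": 0,"z": 0,"twist": -0.72,"gripper": 1},
    {"x": 0,"y": 0,"z": 0,"twist": -0.84,"gripper": 1},
    {"x": 0,"y": 0,"z": 0,"twist": -0.96,"gripper": 1},
    {"x": 0,"y": 0,"z": 0,"twist": -1.08,"gripper": 1},
    {"x": 0,"y": 0,"z": 0,"twist": -1.2,"gripper": 1},
  ],
)

```text
clock: 3.53
tcp_pos: [0.5764, -0.0334, 0.0796]
ee_rot: [-0.113, 0.994, 0.005, 0.005]
contact_force: [6.9, 11.3, -6.1]
finger_gap: 0.0086
grip_force: 29.9
```

```bash
python3 -c "
from h import *
go(.571,-.0375,.076,200)"
```

```text
t 3.53 tcp [ 0.5764 -0.0334  0.0796] psi -167.0 | move [ 0.0063 -0.0028  0.0035] twist -0.122 | F [ 6.9 11.3 -6.1] tq [ 2.67 -1.68 -0.07] gap 0.0086 q [ 0.47  0.82 -0.74  1.84  0.75  0.78  1.13]
```

>>> arm_command(
  rows=[
    {"x": 0.002,"y": 0,"z": 0,"twist": -0.08,"gripper": 1},
    {"x": 0.004,"y": 0,"z": 0,"twist": -0.14,"gripper": 1},
    {"x": 0.004,"y": 0,"z": 0,"twist": -0.2,"gripper": 1},
    {"x": 0.004,"y": 0,"z": 0,"twist": -0.2,"gripper": 1},
    {"x": 0.004,"y": 0,"z": 0,"twist": -0.2,"gripper": 1},
    {"x": 0.004,"y": 0,"z": 0,"twist": -0.2,"gripper": 1},
    {"x": 0.004,"y": 0,"z": 0,"twist": -0.2,"gripper": 1},
    {"x": 0.004,"y": 0,"z": 0,"twist": -0.2,"gripper": 1},
    {"x": 0.004,"y": 0,"z": 0,"twist": -0.2,"gripper": 1},
    {"x": 0.004,"y": 0,"z": 0,"twist": -0.2,"gripper": 1},
  ],
)

```text
clock: 4.37
tcp_pos: [0.576, -0.0329, 0.0797]
ee_rot: [-0.208, 0.978, 0.005, 0.009]
contact_force: [13.0, 12.4, -12.4]
finger_gap: 0.0099
grip_force: 31.6
```

```bash
python3 -c "
from h import *
go(.571,-.0346,.12,195.5)"
```

```text
t 4.37 tcp [ 0.576  -0.0329  0.0797] psi -155.94 | move [ 0.0045  0.0008 -0.0404] twist 0.149 | F [ 13.   12.4 -12.4] tq [ 2.94 -3.48 -0.53] gap 0.0099 q [ 0.49  0.83 -0.78  1.84  0.79  0.8   1.28]
```

>>> arm_command(
  rows=[
    {"x": 0,"y": 0,"z": 0,"twist": 0.1,"gripper": 0.15},
    {"x": 0,"y": 0,"z": 0,"twist": 0.1,"gripper": 0.15},
    {"x": 0,"y": 0,"z": 0,"twist": 0.1,"gripper": 0.15},
    {"x": 0,"y": 0,"z": -0.02,"twist": 0.1,"gripper": 0.15},
    {"x": 0,"y": 0,"z": -0.04,"twist": 0.2,"gripper": 0.15},
    {"x": 0,"y": 0.015,"z": -0.04,"twist": 0.32,"gripper": 0.15},
    {"x": 0,"y": 0.03,"z": -0.04,"twist": 0.44,"gripper": 0.15},
    {"x": 0,"y": -0.03,"z": -0.04,"twist": 0.56,"gripper": 0.15},
    {"x": 0,"y": -0.06,"z": -0.04,"twist": 0.68,"gripper": 0.15},
    {"x": 0,"y": -0.06,"z": -0.04,"twist": 0.8,"gripper": 0.15},
  ],
)

```text
clock: 5.2
tcp_pos: [0.5942, -0.1049, 0.118]
ee_rot: [0.195, 0.981, -0.003, 0.001]
contact_force: [0.3, -2.4, -0.4]
finger_gap: 0.0394
grip_force: 0.0
```

```bash
python3 -c "
from h import *
go(.587,-.0925,.12,124)"
```

```text
t 5.2 tcp [ 0.5942 -0.1049  0.118 ] psi 157.46 | move [ 0.0114  0.0087 -0.0021] twist 0.584 | F [ 0.3 -2.4 -0.4] tq [-0.07 -0.16 -0.04] gap 0.0394 q [ 0.5   0.75 -0.62  1.73  0.57  0.84  0.79]
```

>>> arm_command(
  rows=[
    {"x": 0.006,"y": 0.004,"z": 0,"twist": 0.12,"gripper": 0.15},
    {"x": 0.011,"y": 0.006,"z": 0,"twist": 0.24,"gripper": 0.15},
    {"x": 0.011,"y": 0.006,"z": 0,"twist": 0.36,"gripper": 0.15},
    {"x": 0.011,"y": 0.006,"z": 0,"twist": 0.48,"gripper": 0.15},
    {"x": 0.011,"y": 0.006,"z": 0,"twist": 0.584,"gripper": 0.15},
    {"x": 0.011,"y": 0.006,"z": 0,"twist": 0.584,"gripper": 0.15},
    {"x": 0.011,"y": 0.006,"z": 0,"twist": 0.584,"gripper": 0.15},
    {"x": 0.011,"y": 0.006,"z": 0,"twist": 0.584,"gripper": 0.15},
    {"x": 0.011,"y": 0.006,"z": 0,"twist": 0.584,"gripper": 0.15},
    {"x": 0.011,"y": 0.006,"z": 0,"twist": 0.584,"gripper": 0.15},
  ],
)

```text
clock: 6.03
tcp_pos: [0.5849, -0.086, 0.1184]
ee_rot: [0.464, 0.886, -0.0, -0.0]
contact_force: [0.3, 0.3, 0.2]
finger_gap: 0.0401
grip_force: 0.0
```

```bash
python3 -c "
from h import *
go(.587,-.0925,.076,124)"
```

```text
t 6.03 tcp [ 0.5849 -0.086   0.1184] psi 124.73 | move [-0.0065 -0.0019  0.0424] twist 0.013 | F [0.3 0.3 0.2] tq [ 0.05 -0.08  0.03] gap 0.0401 q [ 0.39  0.71 -0.47  1.77  0.43  0.77  0.31]
```

>>> arm_command(
  rows=[
    {"x": -0.0065,"y": -0.002,"z": 0.015,"twist": 0.01,"gripper": 0.15},
    {"x": -0.0065,"y": -0.002,"z": 0.03,"twist": 0.01,"gripper": 0.15},
    {"x": -0.0065,"y": -0.002,"z": 0.042,"twist": 0.01,"gripper": 0.15},
    {"x": -0.0065,"y": -0.002,"z": 0.042,"twist": 0.01,"gripper": 0.6},
    {"x": -0.0065,"y": -0.002,"z": 0.042,"twist": 0.01,"gripper": 0.8},
    {"x": -0.0065,"y": -0.002,"z": 0.042,"twist": 0.01,"gripper": 1},
    {"x": -0.0065,"y": -0.002,"z": 0.042,"twist": 0.01,"gripper": 1},
    {"x": -0.0065,"y": -0.002,"z": 0.042,"twist": 0.01,"gripper": 1},
    {"x": -0.0065,"y": -0.002,"z": 0.042,"twist": -0.11,"gripper": 1},
    {"x": -0.0065,"y": -0.002,"z": 0.042,"twist": -0.23,"gripper": 1},
  ],
)

```text
clock: 6.87
tcp_pos: [0.5874, -0.0923, 0.0773]
ee_rot: [0.357, 0.934, -0.0, 0.001]
contact_force: [-0.4, -0.0, 0.1]
finger_gap: 0.0088
grip_force: 29.9
```

```bash
python3 -c "
from h import *
go(.587,-.0925,.076,204)"
```

```text
t 6.87 tcp [ 0.5874 -0.0923  0.0773] psi 138.17 | move [ 0.0002 -0.0004  0.0013] twist -1.149 | F [-0.4 -0.   0.1] tq [ 0.09  0.02 -0.03] gap 0.0088 q [ 0.41  0.78 -0.5   1.79  0.53  0.72  0.47]
```

>>> arm_command(
  rows=[
    {"x": 0,"y": 0,"z": 0,"twist": -0.124,"gripper": 1},
    {"x": 0,"y": 0,"z": 0,"twist": -0.248,"gripper": 1},
    {"x": 0,"y": 0,"z": 0,"twist": -0.372,"gripper": 1},
    {"x": 0,"y": 0,"z": 0,"twist": -0.496,"gripper": 1},
    {"x": 0,"y": 0,"z": 0,"twist": -0.62,"gripper": 1},
    {"x": 0,"y": 0,"z": 0,"twist": -0.744,"gripper": 1},
    {"x": 0,"y": 0,"z": 0,"twist": -0.868,"gripper": 1},
    {"x": 0,"y": 0,"z": 0,"twist": -0.992,"gripper": 1},
    {"x": 0,"y": 0,"z": 0,"twist": -1.1,"gripper": 1},
    {"x": 0,"y": 0,"z": 0,"twist": -1.2,"gripper": 1},
  ],
)

```text
clock: 7.7
tcp_pos: [0.5875, -0.092, 0.0773]
ee_rot: [-0.231, 0.973, 0.0, 0.0]
contact_force: [-1.0, 1.1, 1.2]
finger_gap: 0.0101
grip_force: 35.9
```

>>> arm_command(
  rows=[
    {"x": 0,"y": 0,"z": 0,"twist": 0,"gripper": 1},
    {"x": 0,"y": 0,"z": 0,"twist": 0,"gripper": 1},
    {"x": 0,"y": 0,"z": 0,"twist": 0,"gripper": 1},
    {"x": 0,"y": 0,"z": 0,"twist": 0,"gripper": 1},
    {"x": 0,"y": 0,"z": 0,"twist": 0,"gripper": 1},
    {"x": 0,"y": 0,"z": 0,"twist": 0,"gripper": 1},
    {"x": 0,"y": 0,"z": 0,"twist": 0,"gripper": 1},
    {"x": 0,"y": 0,"z": 0,"twist": 0,"gripper": 1},
    {"x": 0,"y": 0,"z": 0,"twist": 0,"gripper": 1},
    {"x": 0,"y": 0,"z": 0,"twist": 0,"gripper": 1},
  ],
)

```text
clock: 8.53
tcp_pos: [0.5878, -0.0918, 0.0772]
ee_rot: [-0.23, 0.973, -0.0, 0.001]
contact_force: [1.5, 2.8, 6.4]
finger_gap: 0.0108
grip_force: 31.7
```

```bash
python3 -c "
from h import *
go(.587,-.0925,.12,195.5)"
```

```text
t 8.53 tcp [ 0.5878 -0.0918  0.0772] psi -153.44 | move [ 0.001  -0.0002 -0.0428] twist 0.193 | F [1.5 2.8 6.4] tq [ 0.61 -0.16 -0.54] gap 0.0108 q [ 0.58  0.86 -0.8   1.78  0.81  0.86  1.43]
```

>>> arm_command(
  rows=[
    {"x": 0,"y": 0,"z": 0,"twist": 0.08,"gripper": 0.15},
    {"x": 0,"y": 0,"z": 0,"twist": 0.1,"gripper": 0.15},
    {"x": 0,"y": 0,"z": 0,"twist": 0.1,"gripper": 0.15},
    {"x": 0,"y": 0,"z": -0.02,"twist": 0.1,"gripper": 0.15},
    {"x": 0,"y": 0,"z": -0.043,"twist": 0.22,"gripper": 0.15},
    {"x": 0.02,"y": 0.01,"z": -0.043,"twist": 0.34,"gripper": 0.15},
    {"x": 0.045,"y": 0.021,"z": -0.043,"twist": 0.46,"gripper": 0.15},
    {"x": 0.07,"y": 0.033,"z": -0.043,"twist": 0.58,"gripper": 0.15},
    {"x": 0.095,"y": 0.045,"z": -0.043,"twist": 0.7,"gripper": 0.15},
    {"x": 0.112,"y": 0.053,"z": -0.043,"twist": 0.82,"gripper": 0.15},
  ],
)

```text
clock: 9.37
tcp_pos: [0.4597, -0.0959, 0.1192]
ee_rot: [0.179, 0.984, -0.001, -0.001]
contact_force: [-0.9, 0.3, 0.5]
finger_gap: 0.0399
grip_force: 0.0
```

>>> arm_command(
  rows=[
    {"x": 0,"y": 0,"z": 0,"twist": 0.12,"gripper": 0.15},
    {"x": 0,"y": 0,"z": 0,"twist": 0.24,"gripper": 0.15},
    {"x": 0,"y": 0,"z": 0,"twist": 0.36,"gripper": 0.15},
    {"x": 0,"y": 0,"z": 0,"twist": 0.48,"gripper": 0.15},
    {"x": 0,"y": 0,"z": 0,"twist": 0.54,"gripper": 0.15},
    {"x": 0,"y": 0,"z": 0,"twist": 0.54,"gripper": 0.15},
    {"x": 0,"y": 0,"z": 0,"twist": 0.54,"gripper": 0.15},
    {"x": 0,"y": 0,"z": 0,"twist": 0.54,"gripper": 0.15},
    {"x": 0,"y": 0,"z": 0,"twist": 0.54,"gripper": 0.15},
    {"x": 0,"y": 0,"z": 0,"twist": 0.54,"gripper": 0.15},
  ],
)

```text
clock: 10.2
tcp_pos: [0.4632, -0.0951, 0.1194]
ee_rot: [0.433, 0.902, 0.0, -0.0]
contact_force: [0.4, 0.4, 0.1]
finger_gap: 0.0399
grip_force: 0.0
```

```bash
python3 -c "
from h import *
go(.4635,-.095,.076,128)"
```

```text
t 10.2 tcp [ 0.4632 -0.0951  0.1194] psi 128.73 | move [-0.0001  0.0004  0.0434] twist 0.013 | F [0.4 0.4 0.1] tq [-0.01 -0.11  0.  ] gap 0.0399 q [ 0.48  0.57 -0.49  2.09  0.48  0.59  0.33]
```

>>> arm_command(
  rows=[
    {"x": 0,"y": 0,"z": 0.01,"twist": 0,"gripper": 0.36},
    {"x": 0,"y": 0,"z": 0.025,"twist": 0,"gripper": 0.36},
    {"x": 0,"y": 0,"z": 0.043,"twist": 0,"gripper": 0.36},
    {"x": 0,"y": 0,"z": 0.043,"twist": 0,"gripper": 0.6},
    {"x": 0,"y": 0,"z": 0.043,"twist": 0,"gripper": 0.8},
    {"x": 0,"y": 0,"z": 0.043,"twist": 0,"gripper": 1},
    {"x": 0,"y": 0,"z": 0.043,"twist": 0,"gripper": 1},
    {"x": 0,"y": 0,"z": 0.043,"twist": 0,"gripper": 1},
    {"x": 0,"y": 0,"z": 0.043,"twist": -0.12,"gripper": 1},
    {"x": 0,"y": 0,"z": 0.043,"twist": -0.24,"gripper": 1},
  ],
)

```text
clock: 11.03
tcp_pos: [0.4633, -0.0952, 0.0769]
ee_rot: [0.32, 0.948, -0.0, 0.0]
contact_force: [-0.7, -0.5, -2.3]
finger_gap: 0.0089
grip_force: 30.0
```

```bash
python3 -c "
from h import *
go(.4635,-.095,.076,206)"
```

```text
t 11.03 tcp [ 0.4633 -0.0952  0.0769] psi 142.73 | move [-0.0001  0.0003  0.0009] twist -1.104 | F [-0.7 -0.5 -2.3] tq [0.08 0.01 0.01] gap 0.0089 q [ 0.47  0.66 -0.49  2.12  0.62  0.51  0.44]
```

>>> arm_command(
  rows=[
    {"x": 0,"y": 0,"z": 0,"twist": -0.124,"gripper": 1},
    {"x": 0,"y": 0,"z": 0,"twist": -0.248,"gripper": 1},
    {"x": 0,"y": 0,"z": 0,"twist": -0.372,"gripper": 1},
    {"x": 0,"y": 0,"z": 0,"twist": -0.496,"gripper": 1},
    {"x": 0,"y": 0,"z": 0,"twist": -0.62,"gripper": 1},
    {"x": 0,"y": 0,"z": 0,"twist": -0.744,"gripper": 1},
    {"x": 0,"y": 0,"z": 0,"twist": -0.868,"gripper": 1},
    {"x": 0,"y": 0,"z": 0,"twist": -0.992,"gripper": 1},
    {"x": 0,"y": 0,"z": 0,"twist": -1.08,"gripper": 1},
    {"x": 0,"y": 0,"z": 0,"twist": -1.14,"gripper": 1},
  ],
)

```text
clock: 11.87
tcp_pos: [0.4637, -0.0952, 0.077]
ee_rot: [-0.24, 0.971, 0.0, 0.001]
contact_force: [1.6, 0.5, -5.1]
finger_gap: 0.0107
grip_force: 33.7
```

>>> arm_command(
  rows=[
    {"x": 0,"y": 0,"z": 0,"twist": 0,"gripper": 1},
    {"x": 0,"y": 0,"z": 0,"twist": 0,"gripper": 1},
    {"x": 0,"y": 0,"z": 0,"twist": 0,"gripper": 1},
    {"x": 0,"y": 0,"z": 0,"twist": 0,"gripper": 1},
    {"x": 0,"y": 0,"z": 0,"twist": 0,"gripper": 1},
    {"x": 0,"y": 0,"z": 0,"twist": 0,"gripper": 1},
    {"x": 0,"y": 0,"z": 0,"twist": 0,"gripper": 1},
    {"x": 0,"y": 0,"z": 0,"twist": 0,"gripper": 1},
    {"x": 0,"y": 0,"z": 0,"twist": 0,"gripper": 1},
    {"x": 0,"y": 0,"z": 0,"twist": 0,"gripper": 1},
  ],
)

```text
clock: 12.7
tcp_pos: [0.4638, -0.0952, 0.0768]
ee_rot: [-0.24, 0.971, -0.0, 0.0]
contact_force: [2.1, -1.3, 5.6]
finger_gap: 0.0108
grip_force: 33.3
```

```bash
python3 -c "
from h import *
a=np.array([.571,-.0346]);b=np.array([.5875,-.092]);c=np.array([.4634,-.0951])
m=(a+b)/2;h=(m+c)/2;print(h,np.degrees(np.arctan2(*(m-c)[::-1])),np.linalg.norm(m-c))
go(*h,.12,105.4)"
```

```text
[ 0.521325 -0.0792  ] 15.34923470083533 0.12013518427171957
t 12.7 tcp [ 0.4638 -0.0952  0.0768] psi -152.26 | move [-0.0584 -0.0127 -0.0431] twist 1.786 | F [ 2.1 -1.3  5.6] tq [-0.13 -0.42 -0.58] gap 0.0108 q [ 0.66  0.74 -0.79  2.11  0.89  0.67  1.31]
```

>>> arm_command(
  rows=[
    {"x": 0,"y": 0,"z": 0,"twist": 0.1,"gripper": 0.15},
    {"x": 0,"y": 0,"z": 0,"twist": 0.12,"gripper": 0.15},
    {"x": 0,"y": 0,"z": 0,"twist": 0.12,"gripper": 0.15},
    {"x": 0,"y": 0,"z": -0.02,"twist": 0.12,"gripper": 0.15},
    {"x": 0,"y": 0,"z": -0.043,"twist": 0.24,"gripper": 0.15},
    {"x": -0.01,"y": -0.003,"z": -0.048,"twist": 0.36,"gripper": 0.0},
    {"x": -0.025,"y": -0.006,"z": -0.048,"twist": 0.48,"gripper": -0.234},
    {"x": -0.04,"y": -0.009,"z": -0.048,"twist": 0.6,"gripper": -0.234},
    {"x": -0.055,"y": -0.012,"z": -0.048,"twist": 0.72,"gripper": -0.234},
    {"x": -0.0585,"y": -0.0125,"z": -0.048,"twist": 0.84,"gripper": -0.234},
  ],
)

```text
clock: 13.53
tcp_pos: [0.5228, -0.0778, 0.1244]
ee_rot: [0.178, 0.984, 0.001, 0.001]
contact_force: [-0.4, 0.5, -0.0]
finger_gap: 0.0578
grip_force: 0.0
```

>>> arm_command(
  rows=[
    {"x": 0,"y": 0,"z": 0,"twist": 0.12,"gripper": -0.234},
    {"x": 0,"y": 0,"z": 0,"twist": 0.24,"gripper": -0.234},
    {"x": 0,"y": 0,"z": 0,"twist": 0.36,"gripper": -0.234},
    {"x": 0,"y": 0,"z": 0,"twist": 0.48,"gripper": -0.234},
    {"x": 0,"y": 0,"z": 0,"twist": 0.6,"gripper": -0.234},
    {"x": 0,"y": 0,"z": 0,"twist": 0.72,"gripper": -0.234},
    {"x": 0,"y": 0,"z": 0,"twist": 0.84,"gripper": -0.234},
    {"x": 0,"y": 0,"z": 0,"twist": 0.94,"gripper": -0.234},
    {"x": 0,"y": 0,"z": 0,"twist": 0.946,"gripper": -0.234},
    {"x": 0,"y": 0,"z": 0,"twist": 0.946,"gripper": -0.234},
  ],
)

```text
clock: 14.37
tcp_pos: [0.5203, -0.0786, 0.1242]
ee_rot: [0.604, 0.797, -0.0, -0.0]
contact_force: [0.4, 0.8, -0.2]
finger_gap: 0.0581
grip_force: 0.0
```

```bash
python3 -c "
from h import *
go(.5213,-.0792,.075,105.4)"
```

```text
t 14.37 tcp [ 0.5203 -0.0786  0.1242] psi 105.69 | move [-0.0008  0.0009  0.0492] twist 0.005 | F [ 0.4  0.8 -0.2] tq [-0.01 -0.13 -0.01] gap 0.0581 q [ 0.36  0.61 -0.39  1.94  0.37  0.66  0.01]
```

>>> arm_command(
  rows=[
    {"x": -0.001,"y": 0.001,"z": 0.015,"twist": 0,"gripper": -0.234},
    {"x": -0.001,"y": 0.001,"z": 0.03,"twist": 0,"gripper": -0.234},
    {"x": -0.001,"y": 0.001,"z": 0.04,"twist": 0,"gripper": -0.234},
    {"x": -0.001,"y": 0.001,"z": 0.048,"twist": 0,"gripper": -0.234},
    {"x": -0.001,"y": 0.001,"z": 0.049,"twist": 0,"gripper": -0.1},
    {"x": -0.001,"y": 0.001,"z": 0.049,"twist": 0,"gripper": 0},
    {"x": -0.001,"y": 0.001,"z": 0.049,"twist": 0,"gripper": 0.2},
    {"x": -0.001,"y": 0.001,"z": 0.049,"twist": 0,"gripper": 1},
    {"x": -0.001,"y": 0.001,"z": 0.049,"twist": 0,"gripper": 1},
    {"x": -0.001,"y": 0.001,"z": 0.049,"twist": 0,"gripper": 1},
  ],
)

```text
clock: 15.2
tcp_pos: [0.5223, -0.0797, 0.0758]
ee_rot: [0.606, 0.796, 0.0, 0.0]
contact_force: [-0.0, -0.6, -2.1]
finger_gap: 0.0479
grip_force: 30.0
```

```bash
python3 -c "
from h import *
go(.5213,-.0792,.14,105.4)"
```

```text
t 15.2 tcp [ 0.5223 -0.0797  0.0758] psi 105.41 | move [ 0.0007 -0.0008 -0.0642] twist 0.0 | F [-0.  -0.6 -2.1] tq [ 0.   -0.11  0.02] gap 0.0479 q [ 0.32  0.68 -0.34  1.97  0.42  0.55 -0.03]
```

>>> arm_command(
  rows=[
    {"x": 0,"y": 0,"z": -0.004,"twist": 0,"gripper": 1},
    {"x": 0,"y": 0,"z": -0.008,"twist": 0,"gripper": 1},
    {"x": 0,"y": 0,"z": -0.012,"twist": 0,"gripper": 1},
    {"x": 0,"y": 0,"z": -0.018,"twist": 0,"gripper": 1},
    {"x": 0,"y": 0,"z": -0.025,"twist": 0,"gripper": 1},
    {"x": 0,"y": 0,"z": -0.033,"twist": 0,"gripper": 1},
    {"x": 0,"y": 0,"z": -0.042,"twist": 0,"gripper": 1},
    {"x": 0,"y": 0,"z": -0.052,"twist": 0,"gripper": 1},
    {"x": 0,"y": 0,"z": -0.062,"twist": 0,"gripper": 1},
    {"x": 0,"y": 0,"z": -0.075,"twist": 0,"gripper": 1},
  ],
)

```text
clock: 16.03
tcp_pos: [0.5218, -0.0796, 0.1514]
ee_rot: [0.606, 0.796, -0.0, -0.0]
contact_force: [-0.2, -0.3, -1.7]
finger_gap: 0.0478
grip_force: 30.0
```

```bash
python3 -c "
from h import *
c=np.array([.386,-.3065]);u=np.array([np.cos(np.radians(35.1)),np.sin(np.radians(35.1))])
print(c+u*.030)
go(*(c+u*.030),.15,35.1)
cv2.imwrite('pics/s3.png',get_image('scene')[:,:,::-1]);cv2.imwrite('pics/t3.png',get_image('top')[:,:,::-1])
cv2.imwrite('pics/g3.png',np.hstack([crop('pics/s3.png',270,160,380,290,4),crop('pics/t3.png',290,180,380,310,4)]))"
```

```text
[ 0.41054449 -0.28924984]
t 16.03 tcp [ 0.5218 -0.0796  0.1514] psi 105.41 | move [-0.1725 -0.163   0.0014] twist 1.227 | F [-0.2 -0.3 -1.7] tq [-0.03 -0.08  0.  ] gap 0.0478 q [ 0.38  0.57 -0.42  1.92  0.34  0.72  0.03]
```

View pics/g3.png

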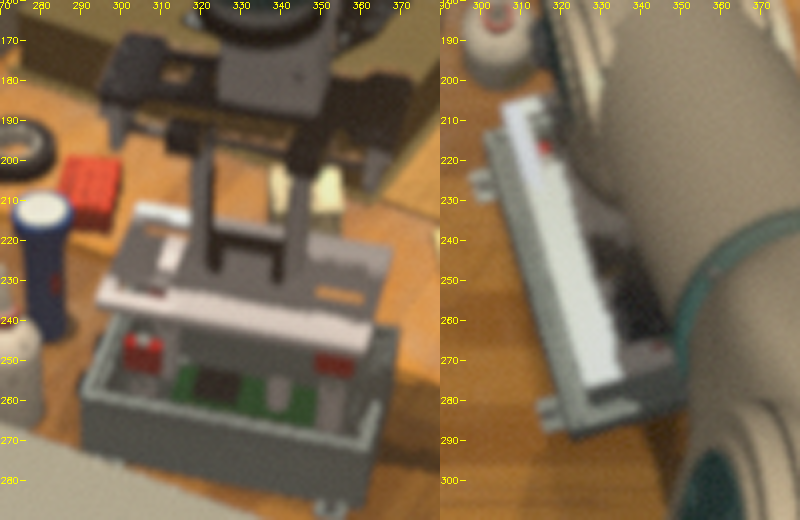

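The cover is free: it hangs level, its lower edge runs from about (100,305) to (370,345) in the crop, and the red screw heads are left on the box. Now over to the rest.

```bash
python3 -c "
from h import *
go(.405,-.292,.145,35.1)"
```

```text
t 16.13 tcp [ 0.5237 -0.0796  0.1528] psi 105.4 | move [-0.1732 -0.1709  0.0074] twist 1.227 | F [ 0.7  0.3 -2.3] tq [-0.01 -0.18 -0.01] gap 0.0477 q [ 0.38  0.57 -0.42  1.92  0.34  0.72  0.03]
```

>>> arm_command(
  rows=[
    {"x": -0.006,"y": -0.006,"z": -0.01,"twist": 0.03,"gripper": 1},
    {"x": -0.02,"y": -0.018,"z": -0.01,"twist": 0.11,"gripper": 1},
    {"x": -0.038,"y": -0.035,"z": -0.01,"twist": 0.22,"gripper": 1},
    {"x": -0.056,"y": -0.053,"z": -0.01,"twist": 0.33,"gripper": 1},
    {"x": -0.074,"y": -0.071,"z": -0.01,"twist": 0.45,"gripper": 1},
    {"x": -0.092,"y": -0.088,"z": -0.01,"twist": 0.57,"gripper": 1},
    {"x": -0.11,"y": -0.105,"z": -0.01,"twist": 0.69,"gripper": 1},
    {"x": -0.128,"y": -0.122,"z": -0.01,"twist": 0.81,"gripper": 1},
    {"x": -0.146,"y": -0.139,"z": -0.01,"twist": 0.92,"gripper": 1},
    {"x": -0.16,"y": -0.152,"z": -0.01,"twist": 1.03,"gripper": 1},
  ],
)

```text
clock: 16.97
tcp_pos: [0.4159, -0.2764, 0.1606]
ee_rot: [0.921, 0.39, -0.001, -0.0]
contact_force: [0.9, -0.3, -2.5]
finger_gap: 0.0477
grip_force: 30.0
```

```bash
python3 -c "
from h import *
go(.405,-.292,.145,35.1)"
```

```text
t 16.97 tcp [ 0.4159 -0.2764  0.1606] psi 45.88 | move [-0.0187  0.003   0.0156] twist 0.188 | F [ 0.9 -0.3 -2.5] tq [-0.06 -0.05 -0.05] gap 0.0477 q [ 0.63  0.5  -0.14  1.99  0.11  0.66 -0.35]
```

>>> arm_command(
  rows=[
    {"x": -0.008,"y": 0.001,"z": 0,"twist": 0.08,"gripper": 1},
    {"x": -0.0165,"y": 0.003,"z": 0.005,"twist": 0.16,"gripper": 1},
    {"x": -0.0185,"y": 0.003,"z": 0.015,"twist": 0.188,"gripper": 1},
    {"x": -0.0185,"y": 0.003,"z": 0.025,"twist": 0.188,"gripper": 1},
    {"x": -0.0185,"y": 0.003,"z": 0.03,"twist": 0.188,"gripper": 1},
    {"x": -0.0185,"y": 0.003,"z": 0.03,"twist": 0.188,"gripper": 1},
    {"x": -0.0185,"y": 0.003,"z": 0.03,"twist": 0.188,"gripper": 1},
    {"x": -0.0185,"y": 0.003,"z": 0.03,"twist": 0.188,"gripper": 1},
    {"x": -0.0185,"y": 0.003,"z": 0.03,"twist": 0.188,"gripper": 1},
    {"x": -0.0185,"y": 0.003,"z": 0.03,"twist": 0.188,"gripper": 1},
  ],
)

```text
clock: 17.8
tcp_pos: [0.4078, -0.2897, 0.1309]
ee_rot: [0.952, 0.306, 0.0, 0.0]
contact_force: [-0.2, -0.7, -1.6]
finger_gap: 0.048
grip_force: 30.0
```

```bash
python3 -c "
from h import *
go(.405,-.292,.095,35.1)
cv2.imwrite('pics/s4.png',get_image('scene')[:,:,::-1]);cv2.imwrite('pics/t4.png',get_image('top')[:,:,::-1])
cv2.imwrite('pics/g4.png',np.hstack([crop('pics/s4.png',340,130,450,270,4),crop('pics/t4.png',370,230,460,370,4)]))"
```

```text
t 17.8 tcp [ 0.4078 -0.2897  0.1309] psi 35.65 | move [-0.0036  0.0002  0.0359] twist 0.01 | F [-0.2 -0.7 -1.6] tq [-0.07 -0.01 -0.08] gap 0.048 q [ 0.62  0.54 -0.08  2.01  0.08  0.59 -0.47]
```

View pics/g4.png

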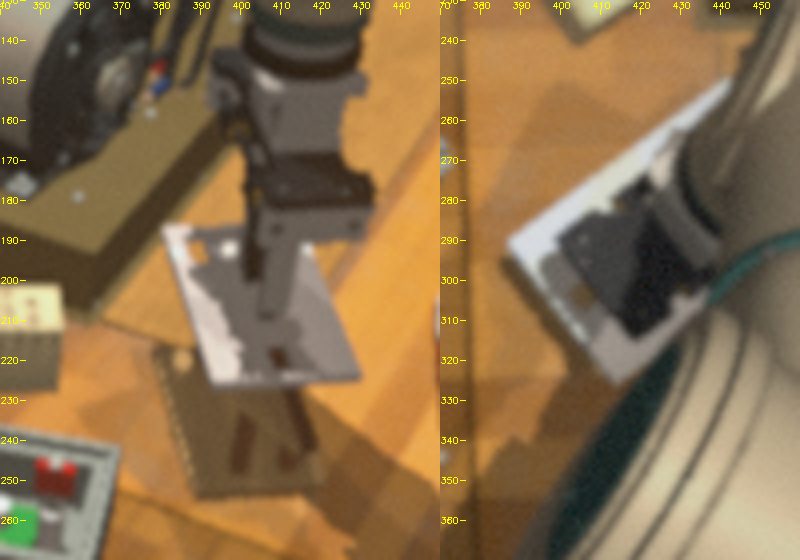

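The cover hangs level over the rest and square to it: its upper long edge starts at (388,291) in the top view. I'll lower it slowly so it tips onto the board.

>>> arm_command(
  rows=[
    {"x": -0.001,"y": 0,"z": 0.006,"twist": 0.01,"gripper": 1},
    {"x": -0.002,"y": 0,"z": 0.012,"twist": 0.01,"gripper": 1},
    {"x": -0.002,"y": 0,"z": 0.018,"twist": 0.01,"gripper": 1},
    {"x": -0.002,"y": 0,"z": 0.021,"twist": 0.01,"gripper": 1},
    {"x": -0.002,"y": 0,"z": 0.024,"twist": 0.01,"gripper": 1},
    {"x": -0.002,"y": 0,"z": 0.027,"twist": 0.01,"gripper": 1},
    {"x": -0.002,"y": 0,"z": 0.029,"twist": 0.01,"gripper": 1},
    {"x": -0.002,"y": 0,"z": 0.031,"twist": 0.01,"gripper": 1},
    {"x": -0.002,"y": 0,"z": 0.032,"twist": 0.01,"gripper": 1},
    {"x": -0.002,"y": 0,"z": 0.032,"twist": 0.01,"gripper": 1},
  ],
)

```text
clock: 18.73
tcp_pos: [0.4033, -0.292, 0.0992]
ee_rot: [0.954, 0.3, -0.002, -0.0]
contact_force: [-6.3, -1.8, 12.2]
finger_gap: 0.0477
grip_force: 30.0
```

```bash
python3 -c "
from h import *
go(.405,-.292,.095,35.1)
cv2.imwrite('pics/s5.png',get_image('scene')[:,:,::-1])
cv2.imwrite('pics/g5.png',crop('pics/s5.png',350,160,450,270,5))"
```

```text
t 18.73 tcp [ 0.4033 -0.292   0.0992] psi 34.95 | move [0.0015 0.001  0.0042] twist -0.003 | F [-6.3 -1.8 12.2] tq [-0.19  1.48  0.03] gap 0.0477 q [ 0.62  0.6  -0.07  2.04  0.09  0.51 -0.48]
```

View pics/g5.png

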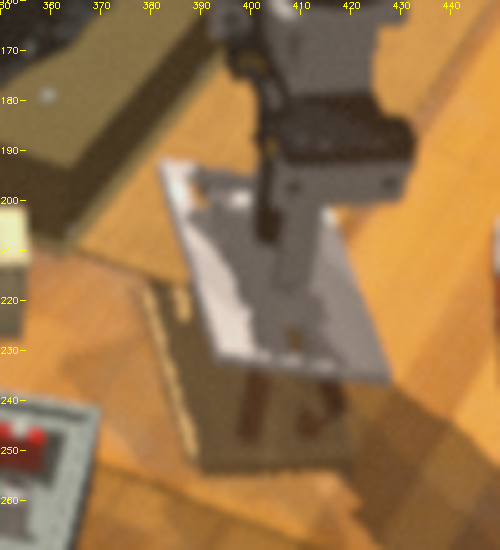

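The cover has begun to tip: the near edge runs from (394,232) to (428,236). I'll go on down and then let go.

>>> arm_command(
  rows=[
    {"x": 0,"y": 0,"z": 0.001,"twist": 0,"gripper": 1},
    {"x": 0,"y": 0,"z": 0.002,"twist": 0,"gripper": 1},
    {"x": 0,"y": 0,"z": 0.003,"twist": 0,"gripper": 1},
    {"x": 0,"y": 0,"z": 0.004,"twist": 0,"gripper": 1},
    {"x": 0,"y": 0,"z": 0.005,"twist": 0,"gripper": 1},
    {"x": 0,"y": 0,"z": 0.006,"twist": 0,"gripper": 1},
    {"x": 0,"y": 0,"z": 0.006,"twist": 0,"gripper": 1},
    {"x": 0,"y": 0,"z": 0.006,"twist": 0,"gripper": 1},
    {"x": 0,"y": 0,"z": 0.006,"twist": 0,"gripper": 1},
    {"x": 0,"y": 0,"z": 0.006,"twist": 0,"gripper": 1},
  ],
)

```text
clock: 19.62
tcp_pos: [0.4032, -0.2921, 0.0937]
ee_rot: [0.954, 0.3, -0.002, -0.0]
contact_force: [-7.7, -0.6, 17.3]
finger_gap: 0.048
grip_force: 39.6
```

```bash
python3 -c "
from h import *
go(.405,-.292,.095,35.1)
cv2.imwrite('pics/s6.png',get_image('scene')[:,:,::-1])
cv2.imwrite('pics/g6.png',crop('pics/s6.png',350,160,450,270,5))"
```

```text
t 19.62 tcp [ 0.4032 -0.2921  0.0937] psi 34.94 | move [ 0.0015  0.0009 -0.0013] twist -0.003 | F [-7.7 -0.6 17.3] tq [0.06 1.67 0.04] gap 0.048 q [ 0.62  0.61 -0.07  2.05  0.09  0.5  -0.48]
```

>>> arm_command(
  rows=[
    {"x": 0,"y": 0,"z": 0,"twist": 0,"gripper": -0.3},
    {"x": 0,"y": 0,"z": 0,"twist": 0,"gripper": -0.5},
    {"x": 0,"y": 0,"z": 0,"twist": 0,"gripper": -0.6},
    {"x": 0,"y": 0,"z": 0,"twist": 0,"gripper": -0.6},
    {"x": 0,"y": 0,"z": 0,"twist": 0,"gripper": -0.6},
    {"x": 0,"y": 0,"z": -0.01,"twist": 0,"gripper": -0.6},
    {"x": 0,"y": 0,"z": -0.03,"twist": 0,"gripper": -0.6},
    {"x": 0,"y": 0,"z": -0.05,"twist": 0,"gripper": -0.6},
    {"x": 0,"y": 0,"z": -0.075,"twist": 0,"gripper": -0.6},
    {"x": 0,"y": 0,"z": -0.1,"twist": 0,"gripper": -0.6},
  ],
)

```text
clock: 20.5
tcp_pos: [0.4057, -0.2901, 0.1937]
ee_rot: [0.953, 0.301, -0.0, -0.001]
contact_force: [0.4, -1.0, 0.5]
finger_gap: 0.0749
grip_force: 0.0
```

>>> arm_command(
  rows=[
    {"x": 0.02,"y": 0,"z": -0.02,"twist": -0.12,"gripper": -0.2},
    {"x": 0.04,"y": 0,"z": -0.02,"twist": -0.24,"gripper": 0.1},
    {"x": 0.05,"y": 0,"z": -0.02,"twist": -0.36,"gripper": 0.1},
    {"x": 0.05,"y": 0,"z": -0.02,"twist": -0.48,"gripper": 0.1},
    {"x": 0.05,"y": 0,"z": -0.02,"twist": -0.6,"gripper": 0.1},
    {"x": 0.05,"y": 0,"z": -0.02,"twist": -0.72,"gripper": 0.1},
    {"x": 0.05,"y": 0,"z": -0.02,"twist": -0.84,"gripper": 0.1},
    {"x": 0.05,"y": 0,"z": -0.02,"twist": -0.96,"gripper": 0.1},
    {"x": 0.05,"y": 0,"z": -0.02,"twist": -1.08,"gripper": 0.1},
    {"x": 0.05,"y": 0,"z": -0.02,"twist": -1.2,"gripper": 0.1},
  ],
)

```text
clock: 21.33
tcp_pos: [0.4468, -0.2617, 0.213]
ee_rot: [0.614, 0.789, 0.0, -0.0]
contact_force: [0.0, -0.2, -0.5]
finger_gap: 0.042
grip_force: 0.0
```

```bash
python3 -c "
from h import *
go(.405,-.292,.2,125.1)
for n in('top','scene'): cv2.imwrite(f'pics/{n}7.png',get_image(n)[:,:,::-1])
a=crop('pics/scene7.png',350,160,450,270,5)
b=crop('pics/top7.png',370,230,430,340,5)
cv2.imwrite('pics/g7.png',np.hstack([a,b]))"
```

```text
t 21.33 tcp [ 0.4468 -0.2617  0.213 ] psi 104.18 | move [-0.0191 -0.0479  0.013 ] twist -0.365 | F [ 0.  -0.2 -0.5] tq [-0.03 -0.14 -0.  ] gap 0.042 q [ 0.77  0.47 -0.43  1.88  0.26  0.85  0.46]
```

View pics/g7.png

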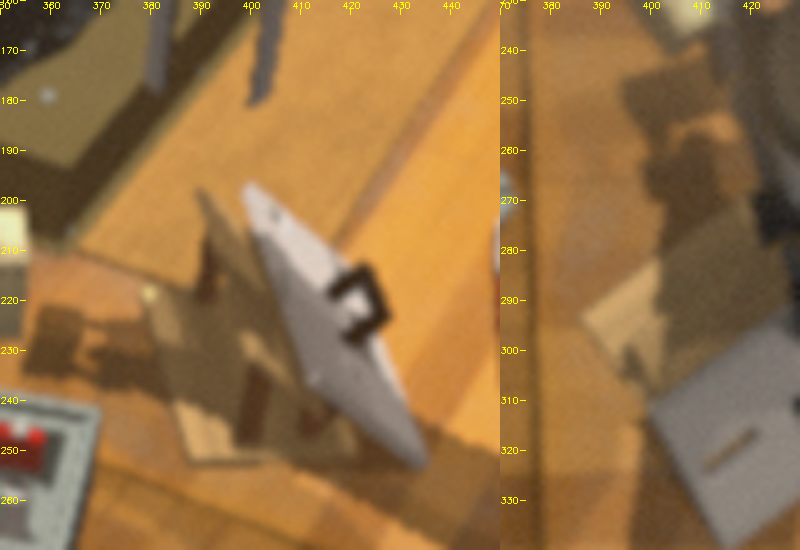

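The cover isn't seated as planned. Its upper edge is near (400,312) in the top view, about level with the lip, so it seems to lean outside the lip. I'll triangulate its corners.

```bash
python3 -c "
from h import *
for a,b in [((400,312),(413,238)),((415,340),(433,252.5)),((400,312),(399.5,197)),((387,294),(390,252)),((409,324),(421,252))]: print(tri(a,b).round(3), (proj('top',tri(a,b))-a).round(1))
# hypotheses: leaning pose at +-.085 along rest x
ux=np.array([np.cos(np.radians(-54.9)),np.sin(np.radians(-54.9)),0]);uy=np.array([.818,.575,0]);z=np.array([0,0,1.]);c=np.array([.388,-.304,.036])
def corners(yl,zl,th):
    s=np.cos(th)*uy+np.sin(th)*z;n=-np.sin(th)*uy+np.cos(th)*z
    for sx in(-1,1):
        for d in(0,.1):
            P=c+yl*uy+zl*z+sx*.085*ux+s*d+n*.008; print(sx,d,P.round(3),proj('top',P).round(1),proj('scene',P).round(1))
print('seated');corners(0,0,np.pi/4)
"
```

```text
[ 0.351 -0.23   0.059] [[0.1 0.2]]
[ 0.293 -0.272 -0.002] [[-0.3 -1.5]]
[ 0.364 -0.206  0.197] [[ -2.6 -11.3]]
[ 0.401 -0.208  0.001] [[0.  0.1]]
[ 0.328 -0.26  -0.006] [[-0. -0.]]
seated
-1 0 [ 0.334 -0.238  0.042] [[402.6 320. ]] [[418.7 243.3]]
-1 0.1 [ 0.392 -0.197  0.112] [[388.1 292.4]] [[396.3 224.7]]
1 0 [ 0.432 -0.377  0.042] [[459.1 278.5]] [[404.9 204.5]]
1 0.1 [ 0.49  -0.336  0.112] [[447.1 249.5]] [[384.  186.1]]
```

```bash
cat > cov.py <<'E'
from h import *
def pose(p,L):
    yaw,th=p[3:5]; ux=np.array([np.cos(yaw),np.sin(yaw),0]);uy=np.array([-np.sin(yaw),np.cos(yaw),0]);z=np.array([0,0,1.])
    s=np.cos(th)*uy+np.sin(th)*z;n=-np.sin(th)*uy+np.cos(th)*z
    return p[:3]+np.array([ux,s,n]).T@np.array(L)
def fitc(obs,p0,zlow=None):
    def f(p):
        r=[proj(c,pose(p,l))[0]-np.array(uv) for c,l,uv in obs]; r=np.concatenate(r)
        return np.r_[r,(pose(p,(0,-.05,0))[2]-zlow)*1e3,(p[3]-p0[3])*30] if zlow is not None else np.r_[r,(p[3]-p0[3])*30]
    r=least_squares(f,p0,loss="soft_l1",x_scale=[.01,.01,.01,.05,.05]); print(r.x.round(4),np.degrees(r.x[3:]).round(1)); print(r.fun.round(1)[:2*len(obs)].reshape(-1,2).tolist(),r.fun[2*len(obs):].round(1)); return r.x
E
python3 - <<'E'
from cov import *
obs=[("top",(-.085,.05,.008),(400,312)),("top",(-.06,0,.008),(416,320)),("scene",(-.085,-.05,.008),(433,252.5)),("scene",(.085,.05,.008),(399.5,197)),("scene",(-.085,.05,.008),(413,239)),("scene",(0,0,.033),(425,218))]
p=fitc(obs,[.36,-.32,.04,-.958,.7],0.0)
p=fitc(obs,[.36,-.32,.04,-.958,.7])
im=cv2.imread("pics/top7.png");hsv=cv2.cvtColor(im,cv2.COLOR_BGR2HSV)
for v in range(300,364,4): print(v,"".join("#" if hsv[v,u,1]<70 and hsv[v,u,2]>80 else ("o" if hsv[v,u,1]<70 else ".") for u in range(390,470)))
E
```

```text
[ 0.3729 -0.3153  0.0321 -0.9626  0.7079] [-55.2  40.6]
[[-0.6, -0.1], [-0.4, 0.1], [3.4, -0.7], [0.2, -0.2], [-0.0, -3.5], [-0.7, 0.2]] [-0.4 -0.1]
[ 0.3745 -0.3164  0.0282 -0.9599  0.7445] [-55.   42.7]
[[0.1, -0.0], [-0.1, -0.3], [2.4, 0.2], [0.2, 0.2], [0.1, -3.2], [-1.1, 1.0]] [-0.1]
300 .........................#########################o#.###########################
304 ...................###############################o#####################oo#.....
308 ..............#####################################o#######oooooo...............
312 ..........##############################oooo####ooooooooo......ooo###o##########
316 ............###############################ooooooooo......#ooooo################
320 ..............##########...#######################....oooo######################
324 ................#################################..ooo##########################
328 ..................#######################......#oooo#o.#.#######################
332 ....................################............ooo#############################
336 .......................########..................############.#####.#######.####
340 ................................................#############.###.##############
344 ...............................................###############.#################
348 .............................................#####.#############################
352 ............................................##.######.##############.###########
356 ..........................................##########.###########################
360 .........................................ooo###################################.
```

>>> arm_command(
  rows=[
    {"x": -0.005,"y": -0.01,"z": 0,"twist": 0.12,"gripper": -0.32},
    {"x": -0.015,"y": -0.03,"z": 0,"twist": 0.24,"gripper": -0.32},
    {"x": -0.025,"y": -0.05,"z": 0,"twist": 0.36,"gripper": -0.32},
    {"x": -0.033,"y": -0.07,"z": 0,"twist": 0.48,"gripper": -0.32},
    {"x": -0.041,"y": -0.091,"z": 0,"twist": 0.6,"gripper": -0.32},
    {"x": -0.041,"y": -0.103,"z": 0.01,"twist": 0.72,"gripper": -0.32},
    {"x": -0.041,"y": -0.103,"z": 0.03,"twist": 0.84,"gripper": -0.32},
    {"x": -0.041,"y": -0.103,"z": 0.05,"twist": 0.96,"gripper": -0.32},
    {"x": -0.041,"y": -0.103,"z": 0.07,"twist": 1.08,"gripper": -0.32},
    {"x": -0.041,"y": -0.103,"z": 0.08,"twist": 1.205,"gripper": -0.32},
  ],
)

```text
clock: 22.27
tcp_pos: [0.3558, -0.3258, 0.1311]
ee_rot: [0.956, 0.294, -0.001, -0.001]
contact_force: [0.6, 0.1, -0.4]
finger_gap: 0.062
grip_force: 0.0
```

```bash
python3 -c "
from cov import *
obs=[('top',(-.085,.05,.008),(400,312)),('top',(-.085,-.05,.008),(416.5,339)),('top',(-.06,0,.008),(415.5,320)),('scene',(-.085,-.05,.008),(433,252.5)),('scene',(.085,.05,.008),(399.5,197)),('scene',(0,0,.033),(425,218))]
p=fitc(obs,[.36,-.32,.04,-.958,.7],0.0);print(pose(p,(0,0,.033)))
go(.357,-.3265,.049,35.1)"
```

```text
[ 0.3741 -0.3152  0.0333 -0.9557  0.7383] [-54.8  42.3]
[[-0.2, 0.0], [-1.8, 0.4], [0.3, -0.3], [2.8, -0.9], [0.1, -0.9], [-0.9, -0.1]] [-0.4  0.1]
[ 0.35599948 -0.3280346   0.05766796]
t 22.27 tcp [ 0.3558 -0.3258  0.1311] psi 34.2 | move [0.0007 0.0014 0.0821] twist -0.016 | F [ 0.6  0.1 -0.4] tq [ 0.04 -0.04 -0.13] gap 0.062 q [ 0.73  0.52 -0.07  2.06  0.06  0.56 -0.36]
```

>>> arm_command(
  rows=[
    {"x": 0.0,"y": 0.0,"z": 0.025,"twist": -0.016,"gripper": -0.32},
    {"x": 0.0,"y": 0.0,"z": 0.05,"twist": -0.016,"gripper": -0.32},
    {"x": 0.0,"y": 0.0,"z": 0.065,"twist": -0.016,"gripper": -0.32},
    {"x": 0.0,"y": 0.0,"z": 0.075,"twist": -0.016,"gripper": -0.32},
    {"x": 0.0,"y": 0.0,"z": 0.08,"twist": -0.016,"gripper": -0.32},
    {"x": 0.0,"y": 0.0,"z": 0.08,"twist": -0.016,"gripper": -0.2},
    {"x": 0.0,"y": 0.0,"z": 0.08,"twist": -0.016,"gripper": 0},
    {"x": 0.0,"y": 0.0,"z": 0.08,"twist": -0.016,"gripper": 1},
    {"x": 0.0,"y": 0.0,"z": 0.08,"twist": -0.016,"gripper": 1},
    {"x": 0.0,"y": 0.0,"z": 0.08,"twist": -0.016,"gripper": 1},
  ],
)

```text
clock: 23.1
tcp_pos: [0.3569, -0.327, 0.0532]
ee_rot: [0.952, 0.306, 0.0, 0.001]
contact_force: [-0.2, 0.4, 1.6]
finger_gap: 0.0476
grip_force: 30.0
```

```bash
python3 -c "
from h import *
go(.357,-.3265,.13,35.1)"
```

```text
t 23.1 tcp [ 0.3569 -0.327   0.0532] psi 35.66 | move [ 0.0004 -0.0003 -0.0768] twist 0.01 | F [-0.2  0.4  1.6] tq [-0.07  0.11  0.01] gap 0.0476 q [ 0.72  0.67 -0.05  2.11  0.09  0.37 -0.35]
```

>>> arm_command(
  rows=[
    {"x": -0.002,"y": 0,"z": -0.004,"twist": 0,"gripper": 1},
    {"x": -0.004,"y": 0,"z": -0.01,"twist": 0,"gripper": 1},
    {"x": -0.005,"y": 0,"z": -0.02,"twist": 0,"gripper": 1},
    {"x": -0.005,"y": 0,"z": -0.03,"twist": 0,"gripper": 1},
    {"x": -0.005,"y": 0,"z": -0.04,"twist": 0,"gripper": 1},
    {"x": -0.005,"y": 0,"z": -0.05,"twist": 0,"gripper": 1},
    {"x": -0.005,"y": 0,"z": -0.06,"twist": 0,"gripper": 1},
    {"x": -0.005,"y": 0,"z": -0.07,"twist": 0,"gripper": 1},
    {"x": -0.005,"y": 0,"z": -0.08,"twist": 0,"gripper": 1},
    {"x": -0.005,"y": 0,"z": -0.085,"twist": 0,"gripper": 1},
  ],
)

```text
clock: 23.93
tcp_pos: [0.3531, -0.3299, 0.1395]
ee_rot: [0.952, 0.306, 0.001, 0.001]
contact_force: [1.2, -0.1, -1.9]
finger_gap: 0.0475
grip_force: 30.0
```

```bash
cat > til.py <<'E'
from cov import *
import sys
# compare predicted cover outline for tilts with image edges (gradient score), handle from gripper
def score(tag,view=("scene","top")):
    s=read_state();h=s["tcp_pos"]+[0,0,.008]
    for n in view:
        im=get_image(n);cv2.imwrite(f"pics/{n}{tag}.png",im[:,:,::-1])
        g=cv2.GaussianBlur(cv2.cvtColor(im,cv2.COLOR_RGB2GRAY).astype(np.float32),(0,0),1)
        gx,gy=cv2.Sobel(g,5,1,0),cv2.Sobel(g,5,0,1);M=np.hypot(gx,gy)
        out=[]
        for d in range(0,56,3):
            th=np.radians(d);p=np.r_[0,0,0,np.radians(-54.9),th];p[:3]=h-pose(p,(0,0,.033))
            sc=[]
            for A,B in [((-.085,.05),(-.085,-.05)),((.085,.05),(-.085,.05)),((-.085,-.05),(.085,-.05))]:
                best=0
                q=proj(n,[pose(p,(*(np.array(A)*(1-t)+np.array(B)*t),.008)) for t in np.linspace(.03,.97,40)])
                dv=q[-1]-q[0];nr=np.array([-dv[1],dv[0]])/np.hypot(*dv)
                for o in(-2,-1,0,1,2):
                    r=q+o*nr;u=np.clip(r.round().astype(int),0,[639,479]);best=max(best,np.abs(gx[u[:,1],u[:,0]]*nr[0]+gy[u[:,1],u[:,0]]*nr[1]).mean())
                sc.append(int(best))
            out.append((d,sc))
        print(n,out)
if __name__=="__main__": score(sys.argv[1])
E
python3 til.py 8; python3 -c "
from h import *
go(.357,-.3265,.13,35.1)"
```

```text
scene [(0, [41, 47, 54]), (3, [26, 48, 59]), (6, [24, 49, 61]), (9, [23, 51, 58]), (12, [23, 52, 58]), (15, [26, 52, 61]), (18, [30, 53, 53]), (21, [34, 55, 45]), (24, [40, 56, 46]), (27, [48, 57, 46]), (30, [51, 58, 44]), (33, [52, 58, 39]), (36, [53, 58, 59]), (39, [54, 65, 89]), (42, [51, 81, 90]), (45, [57, 95, 92]), (48, [63, 100, 92]), (51, [58, 98, 91]), (54, [57, 97, 81])]
top [(0, [56, 70, 40]), (3, [60, 67, 40]), (6, [60, 69, 39]), (9, [61, 66, 41]), (12, [66, 70, 41]), (15, [69, 70, 35]), (18, [73, 68, 30]), (21, [79, 66, 22]), (24, [86, 68, 22]), (27, [92, 69, 21]), (30, [100, 68, 18]), (33, [104, 70, 16]), (36, [110, 71, 16]), (39, [116, 72, 16]), (42, [121, 69, 17]), (45, [124, 71, 16]), (48, [127, 71, 17]), (51, [128, 71, 18]), (54, [128, 69, 18])]
t 24.03 tcp [ 0.3531 -0.33    0.1389] psi 35.68 | move [ 0.0052 -0.0006  0.0089] twist 0.01 | F [ 0.4  0.3 -3. ] tq [-0.06  0.06  0.03] gap 0.0473 q [ 0.75  0.51 -0.08  2.05  0.07  0.58 -0.33]
```

The cover hangs in the grip at about 45°, as needed. The way it leaned on the lip says the lip stands about 4 mm further up-slope than I took it to be. I'll place it again, further up.

>>> arm_command(
  rows=[
    {"x": 0.008,"y": 0,"z": 0,"twist": 0.01,"gripper": 1},
    {"x": 0.022,"y": 0,"z": 0,"twist": 0.01,"gripper": 1},
    {"x": 0.036,"y": 0,"z": 0,"twist": 0.01,"gripper": 1},
    {"x": 0.05,"y": 0,"z": 0,"twist": 0.01,"gripper": 1},
    {"x": 0.06,"y": 0,"z": 0,"twist": 0.01,"gripper": 1},
    {"x": 0.065,"y": 0,"z": 0.003,"twist": 0.01,"gripper": 1},
    {"x": 0.065,"y": 0,"z": 0.011,"twist": 0.01,"gripper": 1},
    {"x": 0.065,"y": 0,"z": 0.019,"twist": 0.01,"gripper": 1},
    {"x": 0.065,"y": 0,"z": 0.026,"twist": 0.01,"gripper": 1},
    {"x": 0.065,"y": 0,"z": 0.032,"twist": 0.01,"gripper": 1},
  ],
)

```text
clock: 24.87
tcp_pos: [0.404, -0.2918, 0.1042]
ee_rot: [0.954, 0.301, -0.001, -0.001]
contact_force: [0.8, -0.8, -1.8]
finger_gap: 0.0477
grip_force: 30.0
```

```bash
python3 -c "
from h import *
go(.4055,-.2915,.0924,35.1)"; python3 til.py 9
```

```text
t 24.87 tcp [ 0.404  -0.2918  0.1042] psi 35.03 | move [0.0015 0.0006 0.0118] twist -0.001 | F [ 0.8 -0.8 -1.8] tq [-0.01  0.02 -0.02] gap 0.0477 q [ 0.61  0.59 -0.06  2.04  0.07  0.52 -0.46]
scene [(0, [33, 73, 16]), (3, [35, 73, 16]), (6, [38, 74, 17]), (9, [41, 78, 24]), (12, [36, 76, 32]), (15, [40, 81, 36]), (18, [43, 87, 44]), (21, [47, 89, 47]), (24, [45, 88, 51]), (27, [44, 96, 59]), (30, [42, 99, 73]), (33, [44, 103, 76]), (36, [51, 104, 75]), (39, [53, 107, 77]), (42, [62, 105, 76]), (45, [70, 78, 68]), (48, [72, 81, 44]), (51, [62, 90, 26]), (54, [55, 93, 26])]
top [(0, [63, 56, 54]), (3, [63, 63, 53]), (6, [65, 60, 56]), (9, [66, 64, 56]), (12, [67, 62, 54]), (15, [69, 61, 55]), (18, [69, 64, 52]), (21, [71, 64, 49]), (24, [74, 63, 44]), (27, [79, 62, 43]), (30, [86, 63, 40]), (33, [88, 64, 38]), (36, [91, 66, 34]), (39, [98, 66, 34]), (42, [102, 64, 34]), (45, [105, 64, 34]), (48, [108, 67, 20]), (51, [108, 66, 13]), (54, [106, 66, 12])]
```

>>> arm_command(
  rows=[
    {"x": 0.0015,"y": 0,"z": 0.002,"twist": 0,"gripper": 1},
    {"x": 0.0015,"y": 0,"z": 0.003,"twist": 0,"gripper": 1},
    {"x": 0.0015,"y": 0,"z": 0.004,"twist": 0,"gripper": 1},
    {"x": 0.0015,"y": 0,"z": 0.005,"twist": 0,"gripper": 1},
    {"x": 0.0015,"y": 0,"z": 0.006,"twist": 0,"gripper": 1},
    {"x": 0.0015,"y": 0,"z": 0.007,"twist": 0,"gripper": 1},
    {"x": 0.0015,"y": 0,"z": 0.008,"twist": 0,"gripper": 1},
    {"x": 0.0015,"y": 0,"z": 0.009,"twist": 0,"gripper": 1},
    {"x": 0.0015,"y": 0,"z": 0.009,"twist": 0,"gripper": 1},
    {"x": 0.0015,"y": 0,"z": 0.009,"twist": 0,"gripper": 1},
  ],
)

```text
clock: 25.8
tcp_pos: [0.406, -0.2916, 0.0976]
ee_rot: [0.953, 0.301, -0.0, 0.001]
contact_force: [-3.8, -0.5, 9.6]
finger_gap: 0.0475
grip_force: 30.0
```

```bash
python3 -c "
from h import *
go(.4055,-.2915,.0924,35.1)"
```

```text
t 25.8 tcp [ 0.406  -0.2916  0.0976] psi 35.08 | move [-0.0004 -0.0004  0.0052] twist -0.0 | F [-3.8 -0.5  9.6] tq [0.09 0.71 0.12] gap 0.0475 q [ 0.6   0.6  -0.06  2.04  0.07  0.5  -0.46]
```

>>> arm_command(
  rows=[
    {"x": 0,"y": 0,"z": 0.001,"twist": 0,"gripper": 1},
    {"x": 0,"y": 0,"z": 0.002,"twist": 0,"gripper": 1},
    {"x": 0,"y": 0,"z": 0.002,"twist": 0,"gripper": 1},
    {"x": -0.001,"y": 0,"z": 0.003,"twist": 0,"gripper": 1},
    {"x": -0.002,"y": 0,"z": 0.004,"twist": 0,"gripper": 1},
    {"x": -0.003,"y": 0,"z": 0.005,"twist": 0,"gripper": 1},
    {"x": -0.004,"y": 0,"z": 0.006,"twist": 0,"gripper": 1},
    {"x": -0.005,"y": 0,"z": 0.007,"twist": 0,"gripper": 1},
    {"x": -0.005,"y": 0,"z": 0.007,"twist": 0,"gripper": 1},
    {"x": -0.005,"y": 0,"z": 0.007,"twist": 0,"gripper": 1},
  ],
)

```text
clock: 26.63
tcp_pos: [0.4021, -0.296, 0.0917]
ee_rot: [0.954, 0.301, -0.0, 0.002]
contact_force: [-4.2, -1.9, 18.6]
finger_gap: 0.0479
grip_force: 30.0
```

```bash
python3 -c "
from h import *
go(.4055,-.2915,.0924,35.1)"; python3 til.py 10
```

```text
t 26.63 tcp [ 0.4021 -0.296   0.0917] psi 35.05 | move [ 0.0053 -0.0017 -0.0008] twist -0.001 | F [-4.2 -1.9 18.6] tq [-0.19  1.14  0.23] gap 0.0479 q [ 0.61  0.61 -0.06  2.05  0.07  0.48 -0.46]
scene [(0, [38, 91, 13]), (3, [38, 90, 16]), (6, [38, 92, 20]), (9, [41, 94, 33]), (12, [35, 97, 43]), (15, [33, 97, 44]), (18, [30, 95, 45]), (21, [32, 101, 48]), (24, [35, 103, 52]), (27, [37, 100, 68]), (30, [42, 106, 91]), (33, [46, 103, 91]), (36, [49, 110, 90]), (39, [54, 105, 90]), (42, [55, 110, 90]), (45, [70, 91, 71]), (48, [76, 81, 38]), (51, [71, 87, 37]), (54, [56, 90, 29])]
top [(0, [60, 64, 62]), (3, [60, 66, 60]), (6, [62, 64, 60]), (9, [63, 66, 60]), (12, [65, 64, 62]), (15, [64, 65, 60]), (18, [65, 65, 57]), (21, [66, 66, 55]), (24, [67, 66, 50]), (27, [66, 66, 46]), (30, [68, 65, 46]), (33, [72, 65, 46]), (36, [78, 66, 45]), (39, [81, 67, 40]), (42, [86, 64, 41]), (45, [88, 68, 41]), (48, [90, 68, 26]), (51, [93, 66, 13]), (54, [92, 69, 12])]
```

>>> arm_command(
  rows=[
    {"x": -0.001,"y": 0,"z": 0.001,"twist": 0,"gripper": 1},
    {"x": -0.002,"y": 0,"z": 0.002,"twist": 0,"gripper": 1},
    {"x": -0.003,"y": 0,"z": 0.003,"twist": 0,"gripper": 1},
    {"x": -0.004,"y": 0,"z": 0.004,"twist": 0,"gripper": 1},
    {"x": -0.004,"y": 0,"z": 0.004,"twist": 0,"gripper": 1},
    {"x": -0.004,"y": 0,"z": 0.004,"twist": 0,"gripper": 1},
    {"x": -0.004,"y": 0,"z": 0.004,"twist": 0,"gripper": 1},
    {"x": -0.004,"y": 0,"z": 0.004,"twist": 0,"gripper": 1},
    {"x": -0.004,"y": 0,"z": 0.004,"twist": 0,"gripper": 1},
    {"x": -0.004,"y": 0,"z": 0.004,"twist": 0,"gripper": 1},
  ],
)

```text
clock: 27.57
tcp_pos: [0.4006, -0.2974, 0.0895]
ee_rot: [0.953, 0.302, 0.001, 0.002]
contact_force: [-4.9, 1.5, 36.1]
finger_gap: 0.0477
grip_force: 30.1
```

```bash
python3 -c "
from h import *
go(.4055,-.2915,.0924,35.1)"
```

```text
t 27.57 tcp [ 0.4006 -0.2974  0.0895] psi 35.1 | move [ 0.0074 -0.002  -0.0029] twist -0.0 | F [-4.9  1.5 36.1] tq [0.88 1.26 0.12] gap 0.0477 q [ 0.62  0.61 -0.06  2.05  0.07  0.47 -0.45]
```

>>> arm_command(
  rows=[
    {"x": 0,"y": 0,"z": -0.002,"twist": 0,"gripper": 1},
    {"x": 0,"y": 0,"z": -0.002,"twist": 0,"gripper": 0.1},
    {"x": 0,"y": 0,"z": -0.002,"twist": 0,"gripper": -0.1},
    {"x": 0,"y": 0,"z": -0.002,"twist": 0,"gripper": -0.3},
    {"x": 0,"y": 0,"z": -0.002,"twist": 0,"gripper": -0.5},
    {"x": 0,"y": 0,"z": -0.002,"twist": 0,"gripper": -0.5},
    {"x": 0,"y": 0,"z": -0.012,"twist": 0,"gripper": -0.5},
    {"x": 0,"y": 0,"z": -0.03,"twist": 0,"gripper": -0.5},
    {"x": 0,"y": 0,"z": -0.06,"twist": 0,"gripper": -0.5},
    {"x": 0,"y": 0,"z": -0.09,"twist": 0,"gripper": -0.5},
  ],
)

```text
clock: 28.4
tcp_pos: [0.3984, -0.2953, 0.1763]
ee_rot: [0.953, 0.302, -0.001, -0.001]
contact_force: [0.8, -0.9, -0.0]
finger_gap: 0.0699
grip_force: 0.0
```

>>> arm_command(
  rows=[
    {"x": 0.02,"y": 0,"z": -0.02,"twist": -0.12,"gripper": -0.2},
    {"x": 0.04,"y": 0,"z": -0.02,"twist": -0.24,"gripper": 0.1},
    {"x": 0.05,"y": 0,"z": -0.02,"twist": -0.36,"gripper": 0.1},
    {"x": 0.05,"y": 0,"z": -0.02,"twist": -0.48,"gripper": 0.1},
    {"x": 0.05,"y": 0,"z": -0.02,"twist": -0.6,"gripper": 0.1},
    {"x": 0.05,"y": 0,"z": -0.02,"twist": -0.72,"gripper": 0.1},
    {"x": 0.05,"y": 0,"z": -0.02,"twist": -0.84,"gripper": 0.1},
    {"x": 0.05,"y": 0,"z": -0.02,"twist": -0.96,"gripper": 0.1},
    {"x": 0.05,"y": 0,"z": -0.02,"twist": -1.08,"gripper": 0.1},
    {"x": 0.05,"y": 0,"z": -0.02,"twist": -1.2,"gripper": 0.1},
  ],
)

```text
clock: 29.23
tcp_pos: [0.4399, -0.2672, 0.196]
ee_rot: [0.614, 0.789, -0.0, 0.0]
contact_force: [0.4, 0.7, -0.9]
finger_gap: 0.0421
grip_force: 0.0
```

```bash
python3 - <<'E'
from cov import *
go(.405,-.292,.2,125.1)
for n in('top','scene'): cv2.imwrite(f'pics/{n}11.png',get_image(n)[:,:,::-1])
p=np.r_[.39,-.303,.036,np.radians(-54.9),np.pi/4]; p[:3]=pose(p,(0,.05,0))
for l in [(-.085,.05,.008),(-.085,-.05,.008),(-.06,0,.008),(0,0,.033),(.085,.05,.008),(.085,-.05,.008)]: print(l,proj('top',pose(p,l)).round(1),proj('scene',pose(p,l)).round(1))
for n,(u0,u1,v0,v1,st) in {'top':(375,455,276,332,3),'scene':(375,440,176,260,4)}.items():
    hsv=cv2.cvtColor(cv2.imread(f"pics/{n}11.png"),cv2.COLOR_BGR2HSV); print(n,u0)
    for v in range(v0,v1,st): print(v,"".join("#" if hsv[v,u,1]<70 and hsv[v,u,2]>80 else ("o" if hsv[v,u,1]<70 else ".") for u in range(u0,u1)))
E
```

```text
t 29.23 tcp [ 0.4399 -0.2672  0.196 ] psi 104.2 | move [-0.0155 -0.0399 -0.004 ] twist -0.365 | F [ 0.4  0.7 -0.9] tq [-0.04 -0.02  0.06] gap 0.0421 q [ 0.78  0.49 -0.42  1.91  0.27  0.8   0.47]
(-0.085, 0.05, 0.008) [[387.6 291.5]] [[395.5 224.7]]
(-0.085, -0.05, 0.008) [[402.1 319.2]] [[417.8 243.3]]
(-0.06, 0, 0.008) [[403.6 299.3]] [[404.8 228. ]]
(0, 0, 0.033) [[430.1 289.6]] [[407.2 208.7]]
(0.085, 0.05, 0.008) [[446.6 248.6]] [[383.2 186. ]]
(0.085, -0.05, 0.008) [[458.7 277.7]] [[404.1 204.4]]
top 375
276 ..................................############oooooooooooo##oooooooo#########.##
279 ..............................#################ooooooooooooooooooooo###.########
282 ..........................######################oooo.....ooooooooooo############
285 .....................###############################ooooooooooooooooo###########
288 .................####################################oooooooooooooooo###########
291 ..............#############################oooooo##oooooooooooooooooo###########
294 ..............###############################ooo.oooooo.ooooooooooooo##
[... 1809 characters left out ...]

220 .................###################.............................
224 ..................###################............................
228 ......................################...........................
232 ..........................##############.........................
236 ...............................##########........................
240 ....................................#######......................
244 .................................................................
248 .................................................................
252 .................................................................
256 .................................................................
```

The cover now sits on the rest. In the top view its near corners are at (388,291) and (404,319), and in the scene view the lower one is at (417,242). These match the seated 45° prediction within about 3 px. Next is the upper edge.

>>> arm_command(
  rows=[
    {"x": 0,"y": 0,"z": 0,"twist": -0.12,"gripper": 0.15},
    {"x": 0,"y": 0,"z": 0,"twist": -0.24,"gripper": 0.15},
    {"x": 0,"y": 0,"z": 0,"twist": -0.365,"gripper": 0.15},
    {"x": 0,"y": 0,"z": 0.01,"twist": -0.365,"gripper": 0.15},
    {"x": 0,"y": 0,"z": 0.02,"twist": -0.365,"gripper": 0.15},
    {"x": 0,"y": 0,"z": 0.04,"twist": -0.365,"gripper": 0.15},
    {"x": 0,"y": 0,"z": 0.04,"twist": -0.365,"gripper": 0.15},
    {"x": 0,"y": 0,"z": 0.04,"twist": -0.365,"gripper": 0.15},
    {"x": 0,"y": 0,"z": 0.04,"twist": -0.365,"gripper": 0.15},
    {"x": 0,"y": 0,"z": 0.04,"twist": -0.365,"gripper": 0.15},
  ],
)

```text
clock: 30.17
tcp_pos: [0.4406, -0.2672, 0.1561]
ee_rot: [0.464, 0.886, -0.0, 0.001]
contact_force: [0.2, 0.9, -0.4]
finger_gap: 0.0394
grip_force: 0.0
```

```bash
python3 -c "
from h import *
go(.44,-.2697,.109,125.1)"
```

```text
t 30.17 tcp [ 0.4406 -0.2672  0.1561] psi 124.72 | move [-0.0017 -0.0019  0.0471] twist -0.007 | F [ 0.2  0.9 -0.4] tq [ 0.   -0.15 -0.03] gap 0.0394 q [ 0.82  0.56 -0.48  1.95  0.38  0.73  0.72]
```

>>> arm_command(
  rows=[
    {"x": -0.0015,"y": -0.002,"z": 0.015,"twist": -0.007,"gripper": 0.15},
    {"x": -0.0015,"y": -0.002,"z": 0.028,"twist": -0.007,"gripper": 0.15},
    {"x": -0.0015,"y": -0.002,"z": 0.038,"twist": -0.007,"gripper": 0.15},
    {"x": -0.0015,"y": -0.002,"z": 0.044,"twist": -0.007,"gripper": 0.15},
    {"x": -0.0015,"y": -0.002,"z": 0.047,"twist": -0.007,"gripper": 0.15},
    {"x": -0.0015,"y": -0.002,"z": 0.047,"twist": -0.007,"gripper": 0.25},
    {"x": -0.0015,"y": -0.002,"z": 0.047,"twist": -0.007,"gripper": 0.36},
    {"x": -0.0015,"y": -0.002,"z": 0.047,"twist": -0.007,"gripper": 0.36},
    {"x": -0.0015,"y": -0.002,"z": 0.047,"twist": -0.007,"gripper": 0.36},
    {"x": -0.0015,"y": -0.002,"z": 0.047,"twist": -0.007,"gripper": 0.36},
  ],
)

```text
clock: 31.0
tcp_pos: [0.4395, -0.2697, 0.1089]
ee_rot: [0.46, 0.888, -0.0, 0.0]
contact_force: [0.5, -0.2, 0.1]
finger_gap: 0.0298
grip_force: 0.0
```

```bash
python3 -c "
from h import *
go(.44,-.2697,.109,125.1)"
```

```text
t 31.0 tcp [ 0.4395 -0.2697  0.1089] psi 125.17 | move [-0.0003  0.0004 -0.0001] twist 0.001 | F [ 0.5 -0.2  0.1] tq [-0.   -0.14 -0.02] gap 0.0298 q [ 0.79  0.63 -0.44  1.98  0.44  0.62  0.67]
```

>>> arm_command(
  rows=[
    {"x": 0,"y": -0.004,"z": -0.0005,"twist": 0,"gripper": 0.38},
    {"x": 0,"y": -0.008,"z": -0.0015,"twist": 0,"gripper": 0.4},
    {"x": 0,"y": -0.012,"z": -0.003,"twist": 0,"gripper": 0.42},
    {"x": 0,"y": -0.016,"z": -0.005,"twist": 0,"gripper": 0.45},
    {"x": 0,"y": -0.02,"z": -0.0075,"twist": 0,"gripper": 0.48},
    {"x": 0,"y": -0.024,"z": -0.0095,"twist": 0,"gripper": 0.5},
    {"x": 0,"y": -0.028,"z": -0.011,"twist": 0,"gripper": 0.53},
    {"x": 0,"y": -0.032,"z": -0.012,"twist": 0,"gripper": 0.55},
    {"x": 0,"y": -0.036,"z": -0.013,"twist": 0,"gripper": 0.574},
    {"x": 0,"y": -0.036,"z": -0.013,"twist": 0,"gripper": 0.574},
  ],
)

```text
clock: 31.83
tcp_pos: [0.4081, -0.2912, 0.1213]
ee_rot: [0.461, 0.887, -0.001, -0.001]
contact_force: [0.3, -0.0, 0.3]
finger_gap: 0.0201
grip_force: 0.2
```

```bash
python3 - <<'E'
from cov import *
go(.44,-.2697,.109,125.1)
cv2.imwrite('pics/scene12.png',get_image('scene')[:,:,::-1])
for d in(45,60,70,80):
    p=np.r_[.39,-.303,.038,np.radians(-54.9),np.radians(d)]; p[:3]=pose(p,(0,.05,0))
    print(d,[proj('scene',pose(p,l)).round(0).astype(int).tolist()[0] for l in [(-.085,.05,.008),(-.085,-.05,.008),(0,0,.033),(.085,.05,.008)]])
hsv=cv2.cvtColor(cv2.imread("pics/scene12.png"),cv2.COLOR_BGR2HSV)
for v in range(176,256,4): print(v,"".join("#" if hsv[v,u,1]<70 and hsv[v,u,2]>80 else ("o" if hsv[v,u,1]<70 else ".") for u in range(375,440)))
E
```

```text
t 31.83 tcp [ 0.4081 -0.2912  0.1213] psi 125.07 | move [-0.0007  0.0385  0.0122] twist -0.0 | F [ 0.3 -0.   0.3] tq [ 0.06 -0.23  0.01] gap 0.0201 q [ 0.87  0.6  -0.45  2.01  0.43  0.63  0.74]
45 [[396, 224], [418, 243], [407, 208], [383, 185]]
60 [[405, 220], [418, 243], [413, 208], [391, 181]]
70 [[411, 217], [418, 243], [416, 208], [397, 179]]
80 [[418, 216], [419, 244], [420, 209], [404, 178]]
176 .....######....###....##...............o.........................
180 ......####...........####.............####.......................
184 ......................#######.........####.......................
188 ........................#####.........###........................
192 ........................####.........###.........................
196 ........................####........o##..........................
200 .......................#######.....o###..........................
204 ........................###.####...###...........................
208 .............................#####...............................
212 ..............................######.............................
216 ................................######...........................
220 .................................####............................
224 ...................................###...........................
228 ....................................####.........................
232 .....................................####........................
236 .......................................###.......................
240 ........................................###......................
244 .................................................................
248 .................................................................
252 .................................................................
```

>>> arm_command(
  rows=[
    {"x": 0,"y": -0.004,"z": -0.0005,"twist": 0,"gripper": 0.58},
    {"x": 0,"y": -0.008,"z": -0.001,"twist": 0,"gripper": 0.6},
    {"x": 0,"y": -0.012,"z": -0.0015,"twist": 0,"gripper": 0.62},
    {"x": 0,"y": -0.016,"z": -0.002,"twist": 0,"gripper": 0.64},
    {"x": 0,"y": -0.018,"z": -0.0025,"twist": 0,"gripper": 0.66},
    {"x": 0,"y": -0.019,"z": -0.003,"twist": 0,"gripper": 0.7},
    {"x": 0,"y": -0.019,"z": -0.003,"twist": 0,"gripper": 0.75},
    {"x": 0,"y": -0.019,"z": -0.003,"twist": 0,"gripper": 1},
    {"x": 0,"y": -0.019,"z": -0.003,"twist": 0,"gripper": 1},
    {"x": 0,"y": -0.019,"z": -0.003,"twist": 0,"gripper": 1},
  ],
)

```text
clock: 32.72
tcp_pos: [0.3925, -0.3025, 0.1246]
ee_rot: [0.461, 0.888, -0.002, -0.001]
contact_force: [-3.6, -2.8, 3.9]
finger_gap: 0.008
grip_force: 29.5
```

```bash
python3 - <<'E'
from cov import *
go(.44,-.2697,.2,125.1)
cv2.imwrite('pics/scene13.png',get_image('scene')[:,:,::-1])
hsv=cv2.cvtColor(cv2.imread("pics/scene13.png"),cv2.COLOR_BGR2HSV)
for v in range(172,256,4): print(v,"".join("#" if hsv[v,u,1]<70 and hsv[v,u,2]>80 else ("o" if hsv[v,u,1]<70 else ".") for u in range(375,440)))
for d in(80,90):
    p=np.r_[.39,-.303,.038,np.radians(-54.9),np.radians(d)]; p[:3]=pose(p,(0,.05,-.004))
    print(d,[proj('scene',pose(p,l)).round(0).astype(int).tolist()[0] for l in [(-.085,.05,.008),(-.085,-.05,.008),(0,0,.033),(.085,.05,.008)]])
E
```

```text
t 32.72 tcp [ 0.3925 -0.3025  0.1246] psi 125.13 | move [-0.0005  0.0574 -0.0756] twist 0.001 | F [-3.6 -2.8  3.9] tq [-1.13  1.14  0.03] gap 0.008 q [ 0.91  0.58 -0.46  2.02  0.43  0.63  0.78]
172 ............#oo###...............................................
176 .............#####............####...............................
180 ...............##............#####..oo.....####..................
184 ..............................#########....###...................
188 ..............................########....o##....................
192 .............................########.....###....................
196 .............................###########.###.....................
200 .............................##############......................
204 ............................###############......................
208 .............................#################...................
212 ..............................#################..................
216 ...............................###############...................
220 .................................############....................
224 ..................................###########....................
228 ....................................#########....................
232 .....................................########....................
236 .......................................#####.....................
240 ........................................####.....................
244 .................................................................
248 .................................................................
252 .................................................................
80 [[416, 216], [417, 244], [418, 209], [402, 178]]
90 [[423, 216], [417, 244], [421, 210], [408, 178]]
```

The cover is gripped upright, with the gap at 8.0 mm. I'll lift it and carry it over to the cradle.

>>> arm_command(
  rows=[
    {"x": 0,"y": 0,"z": -0.006,"twist": 0,"gripper": 1},
    {"x": 0,"y": 0,"z": -0.015,"twist": 0,"gripper": 1},
    {"x": 0,"y": 0,"z": -0.03,"twist": 0,"gripper": 1},
    {"x": 0,"y": 0,"z": -0.05,"twist": 0,"gripper": 1},
    {"x": 0,"y": 0,"z": -0.07,"twist": 0,"gripper": 1},
    {"x": 0,"y": 0,"z": -0.09,"twist": 0,"gripper": 1},
    {"x": 0,"y": 0,"z": -0.11,"twist": 0,"gripper": 1},
    {"x": 0,"y": 0,"z": -0.13,"twist": 0,"gripper": 1},
    {"x": 0,"y": 0,"z": -0.15,"twist": 0,"gripper": 1},
    {"x": 0,"y": 0,"z": -0.165,"twist": 0,"gripper": 1},
  ],
)

```text
clock: 33.6
tcp_pos: [0.3959, -0.3001, 0.2916]
ee_rot: [0.46, 0.888, 0.001, 0.002]
contact_force: [-0.6, 0.0, -1.7]
finger_gap: 0.0076
grip_force: 30.0
```

```bash
python3 - <<'E'
from cov import *
go(.4385,.235,.285,174.3)
cv2.imwrite('pics/scene14.png',get_image('scene')[:,:,::-1])
hsv=cv2.cvtColor(cv2.imread("pics/scene14.png"),cv2.COLOR_BGR2HSV)
s=read_state();t=s["tcp_pos"]+[0,0,.0154]
p=np.r_[0,0,0,np.radians(-54.9),np.pi/2];p[:3]=t-pose(p,(0,.05,.004))
for l in [(-.085,.05,.008),(-.085,-.05,.008),(0,0,.033),(.085,.05,.008),(.085,-.05,.008),(-.085,-.05,0)]: print(l,proj('scene',pose(p,l)).round(1))
for v in range(90,210,4): print(v,"".join("#" if hsv[v,u,1]<70 and hsv[v,u,2]>80 else ("o" if hsv[v,u,1]<70 else ".") for u in range(375,460)))
E
```

```text
t 33.6 tcp [ 0.3959 -0.3001  0.2916] psi 125.28 | move [0.4123 0.3438 0.0067] twist -0.856 | F [-0.6  0.  -1.7] tq [-0.07 -0.1   0.03] gap 0.0076 q [ 1.03  0.37 -0.59  1.82  0.24  1.02  0.95]
(-0.085, 0.05, 0.008) [[431.6 159.2]]
(-0.085, -0.05, 0.008) [[424.6 193.3]]
(0, 0, 0.033) [[429.1 157.1]]
(0.085, 0.05, 0.008) [[414.7 123.1]]
(0.085, -0.05, 0.008) [[409.1 155.9]]
(-0.085, -0.05, 0) [[421.5 193.4]]
90 ...oo.........oo..o.ooooo......................##ooo##########################.......
94 ooooo.......................................####ooo###################o#####.........
98 #..ooo#########oooooooooooooo................o.o.o#########################o..ooooooo
102 ............ooooooooooooooooo...................oo########################o..........
106 ...............ooooooooooooooooooooooo.o............o..o.............................
110 ..oo........o..oooooooooooo....................................................####.o
114 oooooo.........oooo#######...............o.......................................oooo
118 o...ooooooo##oo....oo####............................ooo....
[... 1305 characters left out ...]
...........................##########.................................
182 ............................................########.................................
186 .............................................######..................................
190 ...............................................###...................................
194 .....................................................................................
198 .....................................................................................
202 .....................................................................................
206 ...........................................................................###.......
```

>>> arm_command(
  rows=[
    {"x": 0.01,"y": 0.011,"z": 0,"twist": -0.02,"gripper": 1},
    {"x": 0.028,"y": 0.031,"z": 0,"twist": -0.06,"gripper": 1},
    {"x": 0.047,"y": 0.053,"z": 0,"twist": -0.11,"gripper": 1},
    {"x": 0.067,"y": 0.076,"z": 0,"twist": -0.16,"gripper": 1},
    {"x": 0.087,"y": 0.099,"z": 0,"twist": -0.21,"gripper": 1},
    {"x": 0.107,"y": 0.121,"z": 0,"twist": -0.26,"gripper": 1},
    {"x": 0.127,"y": 0.144,"z": 0,"twist": -0.31,"gripper": 1},
    {"x": 0.147,"y": 0.167,"z": 0,"twist": -0.36,"gripper": 1},
    {"x": 0.167,"y": 0.189,"z": 0,"twist": -0.4,"gripper": 1},
    {"x": 0.183,"y": 0.208,"z": 0,"twist": -0.44,"gripper": 1},
  ],
)

```text
clock: 34.48
tcp_pos: [0.458, -0.0276, 0.2887]
ee_rot: [0.253, 0.968, 0.001, -0.001]
contact_force: [0.1, 0.3, -2.3]
finger_gap: 0.0075
grip_force: 30.0
```

```bash
python3 -c "
from h import *
go(.4385,.235,.285,174.3)"
```

```text
t 34.48 tcp [ 0.458  -0.0276  0.2887] psi 150.74 | move [0.1453 0.2195 0.0042] twist -0.411 | F [ 0.1  0.3 -2.3] tq [ 0.01 -0.19  0.01] gap 0.0075 q [ 0.59  0.34 -0.78  1.91  0.28  1.    0.74]
```

>>> arm_command(
  rows=[
    {"x": 0.018,"y": 0.028,"z": 0,"twist": -0.05,"gripper": 1},
    {"x": 0.037,"y": 0.056,"z": 0,"twist": -0.1,"gripper": 1},
    {"x": 0.056,"y": 0.084,"z": 0,"twist": -0.15,"gripper": 1},
    {"x": 0.074,"y": 0.112,"z": 0,"twist": -0.2,"gripper": 1},
    {"x": 0.093,"y": 0.14,"z": 0,"twist": -0.25,"gripper": 1},
    {"x": 0.111,"y": 0.168,"z": 0,"twist": -0.3,"gripper": 1},
    {"x": 0.127,"y": 0.192,"z": 0,"twist": -0.35,"gripper": 1},
    {"x": 0.14,"y": 0.21,"z": 0,"twist": -0.4,"gripper": 1},
    {"x": 0.145,"y": 0.2195,"z": 0,"twist": -0.411,"gripper": 1},
    {"x": 0.145,"y": 0.2195,"z": 0,"twist": -0.411,"gripper": 1},
  ],
)

```text
clock: 35.32
tcp_pos: [0.4395, 0.2341, 0.2889]
ee_rot: [0.05, 0.999, 0.001, -0.001]
contact_force: [0.1, -0.2, -1.8]
finger_gap: 0.0079
grip_force: 30.0
```

>>> arm_command(
  rows=[
    {"x": 0,"y": 0,"z": 0,"twist": 0,"gripper": 1},
    {"x": 0,"y": 0,"z": 0,"twist": 0,"gripper": 1},
    {"x": 0,"y": 0,"z": 0,"twist": 0,"gripper": 1},
    {"x": 0,"y": 0,"z": 0,"twist": 0,"gripper": 1},
    {"x": 0,"y": 0,"z": 0,"twist": 0,"gripper": 1},
    {"x": 0,"y": 0,"z": 0,"twist": 0,"gripper": 1},
    {"x": 0,"y": 0,"z": 0,"twist": 0,"gripper": 1},
    {"x": 0,"y": 0,"z": 0,"twist": 0,"gripper": 1},
    {"x": 0,"y": 0,"z": 0,"twist": 0,"gripper": 1},
    {"x": 0,"y": 0,"z": 0,"twist": 0,"gripper": 1},
  ],
)

```text
clock: 36.15
tcp_pos: [0.4413, 0.2307, 0.2895]
ee_rot: [0.053, 0.999, -0.0, 0.0]
contact_force: [1.0, 0.3, -1.5]
finger_gap: 0.0082
grip_force: 30.0
```

```bash
cat > cr.py <<'E'
from cov import *
import sys
go(.4385,.235,.27,174.3)
s=read_state();t=s["tcp_pos"]+[0,0,.0154]
p=np.r_[0,0,0,np.radians(-5.7),np.pi/2];p[:3]=t-pose(p,(0,.05,.004))
for n,(u0,u1,v0,v1,st) in {'top':(165,235,215,315,4),'scene':(240,345,255,365,4)}.items():
    im=get_image(n);cv2.imwrite(f'pics/{n}{sys.argv[1]}.png',im[:,:,::-1])
    print(n,u0,[(l,proj(n,pose(p,l)).round(1)[0].tolist()) for l in [(.085,.05,.008),(.085,.05,0),(-.085,.05,0),(.085,-.05,0),(-.085,-.05,0)]])
    for v in range(v0,v1,st): print(v,"".join(" .:-=+*#%@"[min(9,int(im[v,u].mean())//26)] for u in range(u0,u1)))
E
python3 cr.py 15
```

```text
t 36.15 tcp [0.4413 0.2307 0.2895] psi 173.94 | move [0.0032 0.004  0.0195] twist -0.006 | F [ 1.   0.3 -1.5] tq [ 0.09 -0.15  0.05] gap 0.0082 q [ 0.09  0.44 -0.9   1.82  0.39  1.07  0.51]
top 165 [((0.085, 0.05, 0.008), [190.9, 217.4]), ((0.085, 0.05, 0), [186.9, 217.1]), ((-0.085, 0.05, 0), [175.8, 301.0]), ((0.085, -0.05, 0), [196.1, 227.9]), ((-0.085, -0.05, 0), [186.1, 305.8])]
215 ++++===========----==+++++++++++++++++++++++++++++++++++++++++++++++++
219 ++++++++++==========----==++=+++++++++++++++++++++++++++++++++++++++++
223 ++++++++++++++++===========----===++++++++++++++++++++++++++++++++++++
227 ++++++++++++++++++++++============----==++++++++++++++++++++++++++++++
231 ++++++++++++++++++++++++++++============----===+++++++++++++++++++++++
235 *******+*++++++++++++++++++++++++++===========---------==+++++++++++++
239 ***********+++*++++++++++++++++++++++++++=+==========-----==++++++++++
243 ********************+*+++++++++++++++++++++++++++==========----===++++
247 *++**************+****+*****+++++++++++++++++++++++++++===========----
251 ++++++*++*******+**************+++
[... 3740 characters left out ...]
**+====+*#%%%#*++***********************
343 ***************************************************++*#%%%%%@%%%%%%%%%%%%%%#*****************************
347 *********************************************************++**#%%%%#*##%%%********************************
351 *******************************************************************###***********************************
355 *********************************************************************************************************
359 *********************************************************************************************************
363 *********************************************************************************************************
```

>>> arm_command(
  rows=[
    {"x": 0.0028,"y": 0.0045,"z": 0.004,"twist": -0.006,"gripper": 1},
    {"x": 0.0028,"y": 0.0045,"z": 0.009,"twist": -0.006,"gripper": 1},
    {"x": 0.0028,"y": 0.0045,"z": 0.014,"twist": -0.006,"gripper": 1},
    {"x": 0.0028,"y": 0.0045,"z": 0.019,"twist": -0.006,"gripper": 1},
    {"x": 0.0028,"y": 0.0045,"z": 0.019,"twist": -0.006,"gripper": 1},
    {"x": 0.0028,"y": 0.0045,"z": 0.019,"twist": -0.006,"gripper": 1},
    {"x": 0.0028,"y": 0.0045,"z": 0.019,"twist": -0.006,"gripper": 1},
    {"x": 0.0028,"y": 0.0045,"z": 0.019,"twist": -0.006,"gripper": 1},
    {"x": 0.0028,"y": 0.0045,"z": 0.019,"twist": -0.006,"gripper": 1},
    {"x": 0.0028,"y": 0.0045,"z": 0.019,"twist": -0.006,"gripper": 1},
  ],
)

```text
clock: 37.08
tcp_pos: [0.4391, 0.2355, 0.2707]
ee_rot: [0.05, 0.999, 0.0, 0.0]
contact_force: [-0.3, -0.4, -2.0]
finger_gap: 0.0077
grip_force: 30.0
```

```bash
python3 -c "
from cov import *
go(.439,.2355,.2266,174.3)
im=get_image('scene');cv2.imwrite('pics/scene16.png',im[:,:,::-1])
for v in range(289,354,2): print(v,''.join(' .:-=+*#%@'[min(9,int(im[v,u].mean())//26)] for u in range(250,340)))
# predicted cheek tops for cradle guesses
for y in(.2315,.2355):
  for sx in(-1,1):
    for sy in (-1,1): print(y,sx,sy,proj('scene',R(-.0985)@[sx*.045,sy*.0085,.035]+np.array([.439,y,.142])).round(1))
"
```

```text
t 37.08 tcp [0.4391 0.2355 0.2707] psi 174.27 | move [ 0.0001 -0.0001  0.0441] twist -0.0 | F [-0.3 -0.4 -2. ] tq [ 0.03 -0.11 -0.02] gap 0.0077 q [ 0.06  0.46 -0.88  1.84  0.41  1.03  0.48]
289 ********+========+====------------------------------------==++*#%%%%%##************++++===
291 ********+====+++===++===-------------=--------------------=----=+*#%%%%%%##*************++
293 *********++==============----=-------=---=---------------=====----==+*#%%%%%%##***********
295 ************++=======++==---=--------------=--------------========---==+*#%%@@@%#*********
297 ***************+++=======--------=--------------=---------============---==+*%%#**********
299 *******************++==-===----------==---=-------=------========================+********
301 **********************++===------------=--=-----------==-=====================-==+********
303 ************************+===-=------=---=-==-=--=-----===-====================-==+********
305 ******************###****+======-------------==-=-=----=--====++==============-==+********
307 ******************#%%%%%#+=-===--====-------=-----
[... 1749 characters left out ...]
*
345 ***********************************************##%%%@%%%###%%%%%#*+***********************
347 ***********************************************++**#%%%%####%%%***************************
349 ******************************************************##%%%%%#****************************
351 *********************************************************###******************************
353 *********************************************************++*******************************
0.2315 -1 -1 [[314.7 319.8]]
0.2315 -1 1 [[309.6 325.4]]
0.2315 1 -1 [[279.  299.1]]
0.2315 1 1 [[273.8 304.3]]
0.2355 -1 -1 [[313.7 321.2]]
0.2355 -1 1 [[308.6 326.8]]
0.2355 1 -1 [[278.  300.4]]
0.2355 1 1 [[272.7 305.6]]
```

>>> arm_command(
  rows=[
    {"x": 0,"y": 0,"z": 0.004,"twist": 0,"gripper": 1},
    {"x": 0,"y": 0,"z": 0.008,"twist": 0,"gripper": 1},
    {"x": 0,"y": 0,"z": 0.01,"twist": 0,"gripper": 1},
    {"x": 0,"y": 0,"z": 0.012,"twist": 0,"gripper": 1},
    {"x": 0,"y": 0,"z": 0.014,"twist": 0,"gripper": 1},
    {"x": 0,"y": 0,"z": 0.016,"twist": 0,"gripper": 1},
    {"x": 0,"y": 0,"z": 0.018,"twist": 0,"gripper": 1},
    {"x": 0,"y": 0,"z": 0.02,"twist": 0,"gripper": 1},
    {"x": 0,"y": 0,"z": 0.02,"twist": 0,"gripper": 1},
    {"x": 0,"y": 0,"z": 0.02,"twist": 0,"gripper": 1},
  ],
)

```text
clock: 37.97
tcp_pos: [0.4389, 0.2355, 0.2504]
ee_rot: [0.05, 0.999, -0.0, -0.0]
contact_force: [0.0, -0.3, -2.3]
finger_gap: 0.0078
grip_force: 30.0
```

```bash
python3 -c "
from cov import *
go(.439,.2355,.2266,174.3)"
```

```text
t 37.97 tcp [0.4389 0.2355 0.2504] psi 174.28 | move [-0.0001  0.      0.0238] twist -0.0 | F [ 0.  -0.3 -2.3] tq [ 0.01 -0.13  0.  ] gap 0.0078 q [ 0.05  0.48 -0.87  1.87  0.44  0.99  0.46]
```

No contact so far, so the cover is inside the flare. I'll go on down.

>>> arm_command(
  rows=[
    {"x": 0,"y": 0,"z": 0.003,"twist": 0,"gripper": 1},
    {"x": 0,"y": 0,"z": 0.006,"twist": 0,"gripper": 1},
    {"x": 0,"y": 0,"z": 0.009,"twist": 0,"gripper": 1},
    {"x": 0,"y": 0,"z": 0.012,"twist": 0,"gripper": 1},
    {"x": 0,"y": 0,"z": 0.014,"twist": 0,"gripper": 1},
    {"x": 0,"y": 0,"z": 0.016,"twist": 0,"gripper": 1},
    {"x": 0,"y": 0,"z": 0.018,"twist": 0,"gripper": 1},
    {"x": 0,"y": 0,"z": 0.02,"twist": 0,"gripper": 1},
    {"x": 0,"y": 0,"z": 0.02,"twist": 0,"gripper": 1},
    {"x": 0,"y": 0,"z": 0.02,"twist": 0,"gripper": 1},
  ],
)

```text
clock: 38.8
tcp_pos: [0.4389, 0.2354, 0.2304]
ee_rot: [0.05, 0.999, -0.0, -0.0]
contact_force: [-0.4, -0.2, -1.7]
finger_gap: 0.0077
grip_force: 30.0
```

```bash
python3 -c "
from cov import *
go(.439,.2355,.2266,174.3)"
```

```text
t 38.8 tcp [0.4389 0.2354 0.2304] psi 174.28 | move [-0.0001  0.0001  0.0038] twist -0.0 | F [-0.4 -0.2 -1.7] tq [-0.04 -0.1   0.02] gap 0.0077 q [ 0.03  0.51 -0.85  1.9   0.47  0.95  0.43]
```

>>> arm_command(
  rows=[
    {"x": 0,"y": 0,"z": 0.001,"twist": 0,"gripper": 1},
    {"x": 0,"y": 0,"z": 0.002,"twist": 0,"gripper": 1},
    {"x": 0,"y": 0,"z": 0.003,"twist": 0,"gripper": 1},
    {"x": 0,"y": 0,"z": 0.004,"twist": 0,"gripper": 1},
    {"x": 0,"y": 0,"z": 0.005,"twist": 0,"gripper": 1},
    {"x": 0,"y": 0,"z": 0.005,"twist": 0,"gripper": 1},
    {"x": 0,"y": 0,"z": 0.005,"twist": 0,"gripper": 1},
    {"x": 0,"y": 0,"z": 0.005,"twist": 0,"gripper": 1},
    {"x": 0,"y": 0,"z": 0.005,"twist": 0,"gripper": 1},
    {"x": 0,"y": 0,"z": 0.005,"twist": 0,"gripper": 1},
  ],
)

```text
clock: 39.63
tcp_pos: [0.4392, 0.2355, 0.2268]
ee_rot: [0.05, 0.999, -0.0, 0.001]
contact_force: [-1.7, -3.1, 10.0]
finger_gap: 0.0078
grip_force: 30.0
```

```bash
python3 -c "
from cov import *
go(.439,.2355,.2266,174.3)"
```

```text
t 39.63 tcp [0.4392 0.2355 0.2268] psi 174.27 | move [ 0.0002 -0.0001  0.0002] twist -0.001 | F [-1.7 -3.1 10. ] tq [-0.74  0.47  0.01] gap 0.0078 q [ 0.03  0.51 -0.85  1.9   0.47  0.94  0.43]
```

>>> arm_command(
  rows=[
    {"x": 0,"y": 0,"z": -0.001,"twist": 0,"gripper": 0.75},
    {"x": 0,"y": 0,"z": -0.001,"twist": 0,"gripper": 0.7},
    {"x": 0,"y": 0,"z": -0.001,"twist": 0,"gripper": 0.6},
    {"x": 0,"y": 0,"z": -0.001,"twist": 0,"gripper": 0.5},
    {"x": 0,"y": 0,"z": -0.001,"twist": 0,"gripper": 0.4},
    {"x": 0,"y": 0,"z": -0.001,"twist": 0,"gripper": 0.3},
    {"x": 0,"y": 0,"z": -0.01,"twist": 0,"gripper": 0.3},
    {"x": 0,"y": 0,"z": -0.03,"twist": 0,"gripper": 0.3},
    {"x": 0,"y": 0,"z": -0.06,"twist": 0,"gripper": 0.3},
    {"x": 0,"y": 0,"z": -0.09,"twist": 0,"gripper": 0.3},
  ],
)

```text
clock: 40.47
tcp_pos: [0.4384, 0.2354, 0.3167]
ee_rot: [0.05, 0.999, -0.0, -0.001]
contact_force: [1.6, 0.2, -0.3]
finger_gap: 0.0326
grip_force: 0.0
```

>>> arm_command(
  rows=[
    {"x": 0.02,"y": -0.03,"z": -0.01,"twist": 0,"gripper": 0.3},
    {"x": 0.03,"y": -0.06,"z": -0.01,"twist": 0,"gripper": 0.3},
    {"x": 0.03,"y": -0.09,"z": -0.01,"twist": 0,"gripper": 0.3},
    {"x": 0.03,"y": -0.12,"z": -0.01,"twist": 0,"gripper": 0.3},
    {"x": 0.03,"y": -0.15,"z": -0.01,"twist": 0,"gripper": 0.3},
    {"x": 0.03,"y": -0.18,"z": -0.01,"twist": 0,"gripper": 0.3},
    {"x": 0.03,"y": -0.21,"z": -0.01,"twist": 0,"gripper": 0.3},
    {"x": 0.03,"y": -0.24,"z": -0.01,"twist": 0,"gripper": 0.3},
    {"x": 0.03,"y": -0.25,"z": -0.01,"twist": 0,"gripper": 0.3},
    {"x": 0.03,"y": -0.25,"z": -0.01,"twist": 0,"gripper": 0.3},
  ],
)

```text
clock: 41.3
tcp_pos: [0.3839, -0.0129, 0.3258]
ee_rot: [0.053, 0.999, -0.001, 0.0]
contact_force: [0.4, -0.8, 0.0]
finger_gap: 0.0329
grip_force: 0.0
```

```bash
python3 - <<'E'
from cov import *
go(.439,.2355,.2266,174.3)
p=np.r_[.439,.2355,.142,np.radians(-5.7),np.pi/2];p[:3]=pose(p,(0,.05,-.004))
L=[(.085,.05,.008),(.085,.05,0),(-.085,.05,0),(.085,-.05,0),(-.085,-.05,0)]
for n,(u0,u1,v0,v1,st) in {'top':(165,235,215,315,4),'scene':(245,345,262,358,3)}.items():
    im=get_image(n);cv2.imwrite(f'pics/{n}17.png',im[:,:,::-1])
    print(n,u0,[(l,proj(n,pose(p,l)).round(1)[0].tolist()) for l in L])
    for v in range(v0,v1,st): print(v,"".join(" .:-=+*#%@"[min(9,int(im[v,u].mean())//26)] for u in range(u0,u1)))
# bystanders: compare before/after patches
for n,bs in {'top':dict(bottle=(304,188),torch=(339,178),beaker=(211,182),carton=(409,223)),'scene':dict(bottle=(271,245),torch=(280,215),beaker=(220,265),carton=(346,212))}.items():
    a=cv2.imread(f'pics/{n}0.png',0).astype(np.float32);b=cv2.imread(f'pics/{n}17.png',0).astype(np.float32)
    for k,(u,v) in bs.items():
        P=a[v-18:v+18,u-16:u+16];Q=b[v-24:v+24,u-22:u+22];m=cv2.matchTemplate(Q,P,cv2.TM_CCOEFF_NORMED);_,x,_,l=cv2.minMaxLoc(m);print(n,k,round(x,2),(l[0]-6,l[1]-6))
E
```

```text
t 41.3 tcp [ 0.3839 -0.0129  0.3258] psi 173.97 | move [-0.0287  0.253   0.0989] twist -0.006 | F [ 0.4 -0.8  0. ] tq [ 0.06 -0.13 -0.03] gap 0.0329 q [ 0.76  0.17 -0.93  2.01  0.16  1.04  1.22]
top 165 [((0.085, 0.05, 0.008), [194.3, 225.5]), ((0.085, 0.05, 0), [190.6, 225.1]), ((-0.085, 0.05, 0), [180.1, 305.2]), ((0.085, -0.05, 0), [199.1, 234.9]), ((-0.085, -0.05, 0), [189.6, 309.6])]
215 ++++++++++++++++++++++++++++++++++++++++++++++++++++++++++++++++++++++
219 ++++++++++++++++++++++++++++++++++++++++++++++++++++++++++++++++++++++
223 ++++++++++++++++++++++++++++++++++++++++++++++++++++++++++++++++++++++
227 ++++++++++++++++++++++++++*###*+++++++++++++++++++++++++++++++++++++++
231 +++++++++++++++++++++++++*###*+----=++++++++++++++++++++++++++++++++++
235 +++++++++++++++++++++++++*#%#*=---::--=+++++++++++++++++++++++++++++++
239 ++++++++++++++++++++++++*###*+---::---=+++++++++++++++++++++++++++++++
243 +++++++++++++++++++++***##%#*=---::--=++++++++++++++++++++++++++++++++
247 ++++++++++++++++++++*###%%#*=--:::--=+*###%%%%######*+++++++++++++++++
251 +++++++++++++++++++*##%%%%#*=
[... 4209 characters left out ...]
*********************************************#%%%@@@@@@%%%%%%%@@@%%#***++===--==+***************
346 ******************************************************#%%%@%%###%%%%%**+********++******************
349 ***********************************************************#%%%%%%#*********************************
352 *************************************************************+***+**********************************
355 ****************************************************************************************************
top bottle 0.99 (0, 0)
top torch 1.0 (0, 0)
top beaker 1.0 (0, 0)
top carton 1.0 (0, 0)
scene bottle 1.0 (0, 0)
scene torch 1.0 (0, 0)
scene beaker 0.99 (0, 0)
scene carton 1.0 (0, 0)
```

The cover stands in the slot where predicted: scene upper edge from (258,273) to (328,313), bottom near corner at (327,345). All four bystanders are unmoved and the arm is clear, so I'm handing in.

```bash
python3 -c "
from bench import *
print(sign_off())"
```

```text
the job is handed in; nothing more can be done
None
```

The job is handed in at about 41 s: the cover stands released and centred in the cradle slot, all three screws were turned to their stops first, and the bystanders are unmoved; it slid off the rest's lip on the first try, so I picked it up and laid it on again.

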